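# Open the sprung weight case and weight down a glued tile sample

### The job

The freshly glued pair of stone tiles needs the larger press weight on it while the glue sets. Press the button catch of the grey weight case with your hand already over the lid, and let the sprung lid up slowly under your hand until it stands fully open, never letting it fly up. Then lift the larger weight out by its knob and lower it gently, upright, onto the middle of the glued pair without pushing the tiles about; leave the case open with the smaller weight standing in it and disturb nothing else.

Things in the scene. Friction and masses are not known exactly. Their poses are not given: they have to be found in the camera images.
- case: Grey sheet-steel case for weights, 170 deep (its x) x 220 wide (y), rim 78 high, walls 4 thick; it does not shift. Origin: centre of its underside on the bench; x points from the front wall (with the catch) to the hinge side, z up. Inner floor 10 above the origin; a divider at y = 0, 40 high, parts it in two, one weight in each half. Catch housing in front: x = -96 to -134, 56 wide, top 94 high.
- lid (a joint): Lid angle in rad: 0 shut (held by the catch bolt; reads up to 0.01), 1.83 fully open against its stop, leaning back past upright. A spring always drives it open: about 1.5 N at the front edge when shut, about 1 N over the rest of the way; it stays up by itself once open. The lid weighs 0.35 kg. Let go, it flies up at more than 6 rad/s.
- lid_hinge (a point): Point on the hinge axis in the middle of the case's width, 79 above the bench, 85 behind the case's centre; the hinge axis runs along the case's y.
- lid_edge (a point): Middle of the lid's front edge, on its top face: shut, 85 in front of the case's centre, 93 above the bench (170 in front of the hinge axis and 14 above it). The lid is a flat upside-down tray 170 x 220, 14 thick in all (sheet and skirt 3 thick). Low in the middle of its front edge a 34 wide keeper lip sticks 8 forward under the catch bolt.
- button (a joint): Travel of the catch button in m: 0 up, 0.006 fully down; sprung, about 1.5 N to start and 5 N fully down. It draws the bolt back off the lid's lip, which frees the lid after about 4 mm of travel; it comes back up when let go.
- button_top (a point): Centre of the top of the black round button, 26 in diameter, pressed straight down. Up, it is 106 above the bench, 12 proud of its housing, 13 higher than the shut lid's top and 30 in front of the lid's front edge (115 in front of the case's centre). Fully down it is still 7 above the shut lid's top: two level fingers can press the button and stand over the lid at once.
- weight_big: The larger steel press weight, 0.6 to 0.95 kg, loose, standing in one of the two compartments (either one), hidden until the lid is open. Round foot 64 in diameter and 28 high, thin neck, then a round knob 26 in diameter from 46 to 62 above its underside. Origin: centre of its underside; z up.
- weight_big_knob (a point): Centre of the larger weight's knob, 54 above its underside.
- weight_small: The smaller steel weight, 0.36 kg, standing in the other compartment: foot 48 in diameter and 22 high, knob 22 in diameter, 50 high in all. Origin: centre of its underside. It stays in the case.
- pair: Loose sandwich of two beige stone tiles, 100 x 90 each, with a dark glue line between them, 26 high in all, 0.55 kg, lying flat on the bench. Origin: centre of the underside; x along the 100 side.
- pair_top (a point): Middle of the top face of the glued pair's upper tile, 26 above the bench; z up.
- bare_tile: A single unglued beige stone tile, 100 x 90 x 12, lying flat; a bystander. Origin: centre of its underside.
- mix_cup: White plastic mixing cup, about 74 wide and 85 high, a bystander. Origin: centre of its underside.
- hardener: Small metal tin, 68 in diameter, 85 high, a bystander. Origin: centre of its underside.
- knife: Filling knife with a wooden handle, 200 long, blade 50 wide, lying flat; a bystander. Origin near its middle.
- tape: Roll of tape, 104 in diameter, 48 high, lying flat; a bystander. Origin: centre of its underside.
- spreader: White plastic notched spreader, 120 wide, lying flat; a bystander. Origin near its middle.
Not all that is in view belongs to the job. Leave any turquoise look-alike of the pair alone.

How it is judged:
By the outcome, as a careful person would: the job done as asked, in the order asked, and still so for the second after the job is handed in, with the robot touching nothing.
It also fails if it takes over 64 s, if anything falls off the work surface, if the arm or the gripper's body presses on something with over 40 N, if the wrist force passes 120 N, or if a joint passes its speed limit or range.

### The arm

A 7-joint arm with a two-finger parallel gripper is mounted at the origin on the work surface. World frame = base frame: x ahead of the robot, y to its left, z up, the work surface at z = 0. Lengths are in m, angles in rad, forces in N, time in s.
With the tool pointing down it reaches from about 0.375 to 0.925 m from the base axis. Payload 3.1 kg.
Tool frame: the origin (TCP) lies at the very end of the fingers, on their centre line; the grasp point (between the pads) lies env.grip_point_offset behind it (env.grip_point_offset is the distance from the TCP to the grasp point, in m); z points along the fingers, y is the direction in which the jaws open and shut (so a half turn about z gives the same grasp; the last joint's range is limited). The gripper opens to 85 mm and grips with 20 to 120 N. Pads are 22 mm wide; open, the fingers measure 114 mm over their backs; the gripper's body (76 mm by 85 mm) begins 54 mm behind the grasp point. The pads swing forward as they close: fully open they stand 13 mm farther back than shut.
Start: joints at [-1.427, 0.383, 0.044, 1.598, -0.018, 1.161, -0.05], TCP at [0.156, 0.631, 0.231] pointing down, gripper open.
Joint ranges: [-2.61, 2.61], [-0.41, 2.15], [-1.48, 1.57], [0, 2.5], [-1.57, 4.71], [0.05, 1.97], [-2.85, 2.85]. Speed limits (rad/s): [2.79, 2.79, 3.14, 3.14, 3.14, 3.14, 3.14].

### API

Orientations are given as a unit quaternion [w, x, y, z].
In Python, from station import env gives the robot as it stands.
- The arm moves only by the tool move_arm, never from a script. Its arguments are lists of equal length, an entry for each row: "gripper": the closure in counts, from 0 (fully open) to 255 (shut); "slide": the shift along the world's x, y, z in cm, a list of three; "rotation": the turn, a rotation vector about the world's x, y, z in degrees, a list of three. In form: {"gripper": [gripper, ...], "slide": [[x, y, z], ...], "rotation": [[rx, ry, rz], ...]}. A call has 1 to 8 rows; each row shifts and turns the pose as measured when the row begins; what a row does not reach is not made up. A row lasts 1/10 s, in which the tool goes at most 50 mm and 8.59 degrees, less where a joint would pass 70% of its speed; a pose out of reach is approached as far as the arm can. A call is refused whole if a number of a shift passes 5 or a number of a turn 8.59, either way. A call with a gripper value outside its range is refused whole. The fingers move at their own pace and stop on an object; "squeeze" is the grip in N (left out, the last holds). Time passes only in rows, so rows that do not move let the fingers close. It gives the time, the measured TCP pose, the force and the opening at its end, in the units of the state.
- env.read_state(): the state, without advancing time (a new reading comes with each control period).
- env.capture(name): name is "side" or "top"; returns the picture (400x640x3 uint8, blue, green, red); there is no depth.
- env.camera_params(name): a dict with "fx", "fy", "cx", "cy" (pixels), "dist" ([k1, k2, p1, p2, k3] as OpenCV has them; the pictures are not rectified), "R" (3x3) and "t" (3): a world point X has camera coordinates R X + t. Camera axes: x right, y down, z forward; pixel columns grow to the right and rows downward; lengths in m; the calibration is good to about 2 mm. A picture is of the moment at which its call begins. camera_params takes no time and is no camera call.
- env.hand_in(): hands the job in, once; it reports no verdict.
The state is a dict: "time_s": time; "joint_positions": joint angles; "joint_velocities": joint speeds; "effort": joint torques, N m; "ee_pos": TCP position; "tool_rot": TCP orientation; "force": force on the tool from outside, world axes, zero at the start; "ft_torque": the same for the moment, N m; "grip_width": opening from 0.0 (shut) to 1.0 (fully open).
Only numpy, scipy, OpenCV 4.12 (cv2) and the standard library are available. Lean on these libraries where they do the work, as an engineer would, in place of code of your own. Each camera call takes 0.05 s, during which the arm holds its last target.

## Working session

There is one attempt and no reset: what is moved stays moved. The work goes in short steps, Python scripts to look and compute and a tool call to move; the robot and the scene stay as the last step left them, time stands still between calls to the robot, and variables do not carry over. Pictures are saved under pics/ and viewed, and the job is handed in when it is done.

Besides the shell and the picture viewer there is one more tool, called after "Call:" as name(argument=value, ...) on one line, values as JSON. move_arm: Moves the arm, as the interface text tells. Its arguments: {"type":"object","properties":{"gripper":{"type":"array","items":{"type":"number"}},"slide":{"type":"array","items":{"type":"array","items":{"type":"number"}}},"rotation":{"type":"array","items":{"type":"array","items":{"type":"number"}}},"squeeze":{"type":"number"}},"required":["gripper","slide","rotation"]}

```bash
ls; mkdir -p pics
python3 - <<'E'
from station import env
import cv2
s=env.read_state()
print({k:s[k] for k in ("time_s","ee_pos","tool_rot","force","grip_width")}, env.grip_point_offset)
for n in("side","top"):
    cv2.imwrite(f"pics/{n}0.png",env.capture(n)); print(n,env.camera_params(n))
E
```

```text
pics
{'time_s': 0.0, 'ee_pos': array([0.15541497, 0.63015629, 0.22984935]), 'tool_rot': array([-9.01735651e-05,  1.20552184e-01,  9.92706071e-01, -1.34883365e-03]), 'force': array([-0.32779315, -0.01469391,  0.50110741]), 'grip_width': 0.9991328451938833} 0.0187
side {'fx': 422.19611971616536, 'fy': 422.19611971616536, 'cx': 317.6669130035132, 'cy': 204.6607458056184, 'dist': array([-0.0936608,  0.       ,  0.       ,  0.       ,  0.       ]), 'R': array([[ 0.95567848, -0.29439282,  0.00339209],
       [-0.15594671, -0.51595037, -0.84230389],
       [ 0.24971837,  0.80444272, -0.53899226]]), 't': array([-0.46270377,  0.1815619 ,  1.24786111])}
top {'fx': 363.12933535795463, 'fy': 363.12933535795463, 'cx': 320.2072027159182, 'cy': 200.95731692169065, 'dist': array([-0.05035911,  0.        ,  0.        ,  0.        ,  0.        ]), 'R': array([[-0.00864272, -0.99992017, -0.00921676],
       [-0.99698598,  0.00932728, -0.07701919],
       [ 0.07709901,  0.00852332, -0.99698701]]), 't': array([0.03447192, 0.49571803, 1.24355975])}
```

View pics/top0.png

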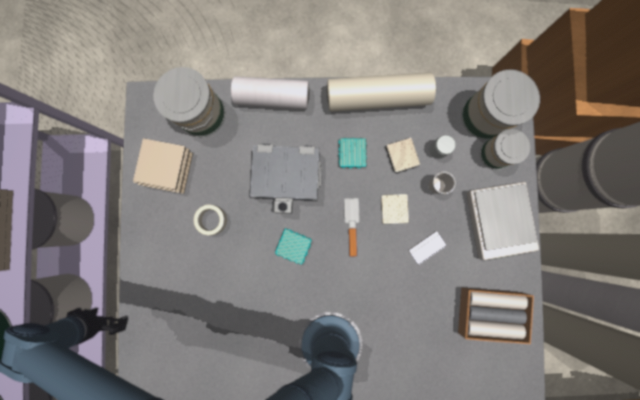

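View pics/side0.png

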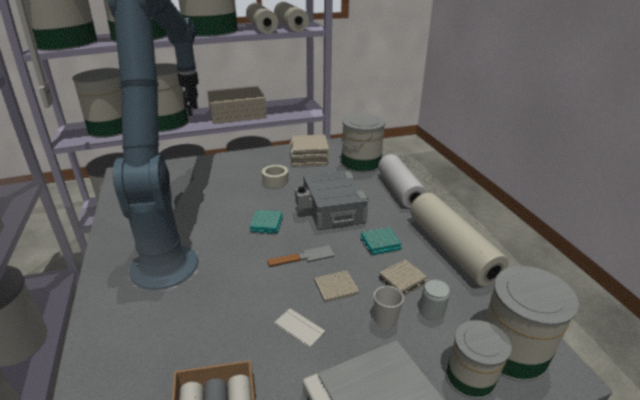

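The case is at about (285,173) in the top view, with its button at (283,207). The beige candidates for the pair are at (403,155) and (396,209). I'll zoom in to tell them apart.

```bash
cat > h.py <<'E'
import numpy as np, cv2
from station import env
def ray(n,uv):
    p=env.camera_params(n);K=np.array([[p['fx'],0,p['cx']],[0,p['fy'],p['cy']],[0,0,1]])
    q=cv2.undistortPoints(np.array([[uv]],float),K,p['dist'])[0,0]
    R=np.array(p['R']);t=np.array(p['t'])
    return -R.T@t, R.T@np.array([q[0],q[1],1])
def onz(n,uv,z):
    o,d=ray(n,uv); return o+d*(z-o[2])/d[2]
def tri(uvt,uvs):
    a,d=ray('top',uvt);b,e=ray('side',uvs);d/=np.linalg.norm(d);e/=np.linalg.norm(e)
    s=np.linalg.lstsq(np.c_[d,-e],b-a,rcond=None)[0]
    P,Q=a+s[0]*d,b+s[1]*e
    return (P+Q)/2,np.linalg.norm(P-Q)
def proj(n,X):
    p=env.camera_params(n);K=np.array([[p['fx'],0,p['cx']],[0,p['fy'],p['cy']],[0,0,1]])
    return cv2.projectPoints(np.array(X,float).reshape(-1,1,3),cv2.Rodrigues(np.array(p['R']))[0],np.array(p['t']),K,p['dist'])[0][:,0]
E
python3 - <<'E'
import cv2
t=cv2.imread('pics/top0.png');s=cv2.imread('pics/side0.png')
cv2.imwrite('pics/z1.png',cv2.resize(t[135:225,240:330],None,fx=6.6,fy=6.6,interpolation=cv2.INTER_CUBIC))
cv2.imwrite('pics/z2.png',cv2.resize(t[125:235,330:440],None,fx=5,fy=5,interpolation=cv2.INTER_CUBIC))
cv2.imwrite('pics/z3.png',cv2.resize(s[160:310,280:440],None,fx=4,fy=4,interpolation=cv2.INTER_CUBIC))
E
```

```text
(no output)
```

View pics/z1.png

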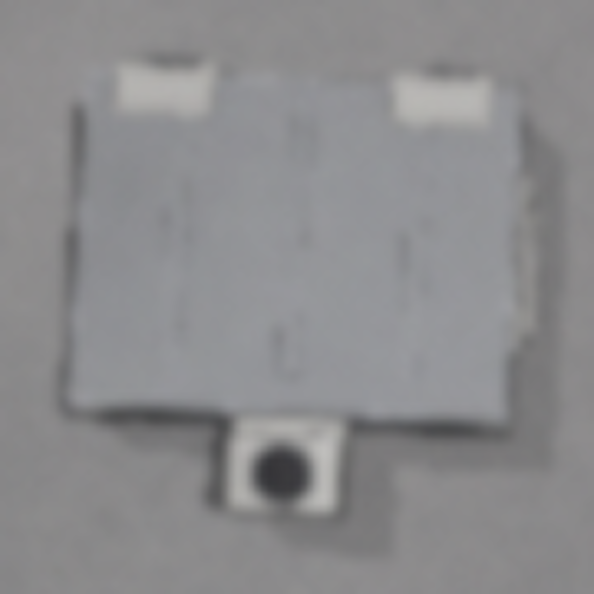

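View pics/z2.png

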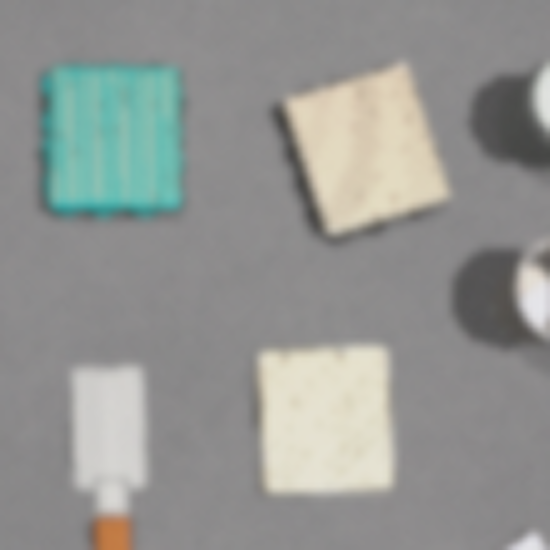

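View pics/z3.png

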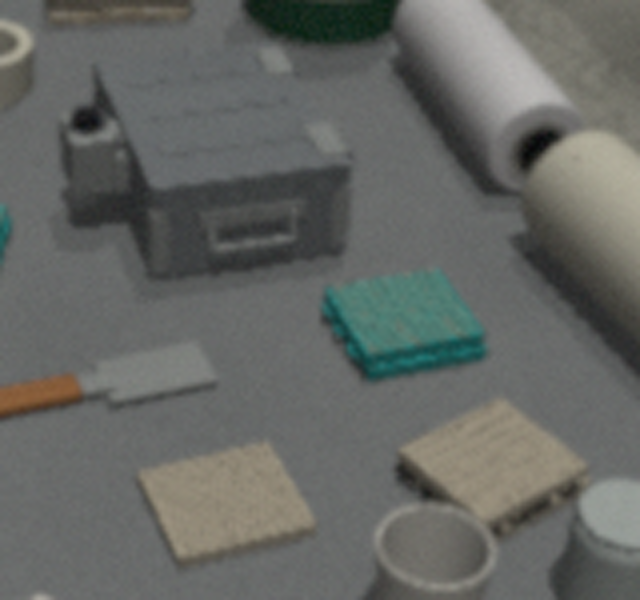

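The pair is the upper beige stack at top (403,155): it is thicker, with a dark seam and overhanging edges. The tile at (396,209) is the single one. Next I'll measure both.

Run:
```python
from h import *
t=cv2.imread('pics/top0.png');s=cv2.imread('pics/side0.png')
hsv=cv2.cvtColor(t,cv2.COLOR_BGR2HSV)
# pair
def comp(mask,u,v):
    n,l,st,c=cv2.connectedComponentsWithStats(mask.astype(np.uint8)); 
    k=l[int(v),int(u)]; return (l==k).astype(np.uint8),st[k],c[k]
m,st,c=comp((hsv[...,1]>35)&(hsv[...,0]<40)&(hsv[...,2]>140),403,155)
cnt=max(cv2.findContours(m,0,1)[0],key=cv2.contourArea)
r=cv2.minAreaRect(cnt);print('pair px',st,c,r)
b=cv2.boxPoints(r);P=np.array([onz('top',x,.026) for x in b]);print(P,P.mean(0),np.linalg.norm(P-np.roll(P,-1,0),axis=1))
# button
g=t[:,:,:].max(2)
m,st,c=comp(g<75,283,207);print('btn px',st,c)
btn=onz('top',c,.106);print('btn',btn)
hs=cv2.cvtColor(s,cv2.COLOR_BGR2GRAY);v0,u0=160+115//4,280+87//4
print(hs[180:200,294:310])
# lid corners on z .093
for n,(u,v) in dict(fl=(70,412),fr=(508,425),br=(521,88),bl=(86,68)).items():
    print(n,onz('top',(240+u/6.6-.4,135+v/6.6-.4),.093))
print(tri(c,(280+87/4,160+113/4)), proj('side',btn))
```

```text
pair px [387 139  32  31 679] [402.85125184 154.05154639] ((402.8000183105469, 154.39999389648438), (27.828041076660156, 25.298219680786133), 71.56504821777344)
[[ 0.68931307 -0.20373648  0.026     ]
 [ 0.71730291 -0.28903834  0.026     ]
 [ 0.6231303  -0.31697099  0.026     ]
 [ 0.59559295 -0.23212302  0.026     ]] [ 0.65633481 -0.26046721  0.026     ] [0.0897766  0.09822786 0.08920473 0.09792475]
btn px [279 204   7   6  34] [282.14705882 206.47058824]
btn [0.47254358 0.15271064 0.106     ]
[[105 103 104 106 104 105 104 103  99  80  63  80 100 107 105 106]
 [105 106 105 103 105 102 102 101 102  84  63  68  97 104 109 108]
 [105 103 104 105 106 103 106 108  99  85  60  57  81 100 105 105]
 [103 104 105 104 107 106 108 105  99  79  50  48  65  89 104 107]
 [106 104 107 106 105 104 107 102  99  75  54  49  53  76  97 107]
 [106 106 105 105 104 101  99  99  89  71  49  51  47  67  94 105]
 [106 104 106 103  97  86  80  74  72  57  51  45  53  59  81  99]
 [105 106 107 100  84  61  49  47  46  41  52  58  53  55  69  93]
 [105 110 113  97  67  41  28  31  32  34  44  61  65  59  62  88]
[... 301 characters left out ...]
5  83  88 105 118 121 126 114 101]
 [ 90  65  72 102 118 119 116 114 114 112 116 119 122 120 102  92]
 [ 92  72  67  86 109 118 120 122 115 103  95  96  96  95  83  76]
 [ 94  75  59  66  85  97  96  95  92  83  85  80  78  76  71  69]
 [ 96  77  57  58  72  77  76  78  81  79  75  77  78  74  74  79]
 [ 97  75  58  54  71  73  75  77  77  77  75  78  74  73  78  98]
 [ 98  74  59  59  71  73  75  76  75  76  75  76  77  74  78  92]]
fl [0.50543417 0.259489   0.093     ]
fr [0.49686892 0.04123918 0.093     ]
br [0.66665717 0.0333847  0.093     ]
bl [0.67958299 0.25274587 0.093     ]
(array([0.47360866, 0.15320124, 0.10023135]), np.float64(0.0014408183623462417)) [[301.24469398 186.91073575]]
```

Call:
move_arm(gripper=[60, 60, 60, 60, 60, 60, 60, 60], slide=[[2.9, -3.9, 0], [2.9, -3.9, 0], [2.9, -3.9, 0], [2.9, -3.9, 0], [2.9, -3.9, 0], [2.9, -3.9, 0], [2.9, -3.9, 0], [2.9, -3.9, 0]], rotation=[[0, 0, -6.5], [0, 0, -6.5], [0, 0, -6.5], [0, 0, -6.5], [0, 0, -6.5], [0, 0, -6.5], [0, 0, -6.5], [0, 0, -6.5]])

```text
time_s: 0.9
ee_pos: [0.3803, 0.3125, 0.2248]
tool_rot: [-0.004, 0.55, 0.835, -0.002]
force: [0.3, 0.1, 0.2]
grip_width: 0.765
```

```bash
cat > st.py <<'E'
from h import *
from scipy.spatial.transform import Rotation as Ro
def st():
    s=env.read_state();q=s['tool_rot'];R=Ro.from_quat([q[1],q[2],q[3],q[0]]).as_matrix()
    print('t',round(s['time_s'],2),'p',s['ee_pos'].round(4),'F',s['force'].round(1),'w',round(s['grip_width'],3),'yaw(y)',np.degrees(np.arctan2(R[1,1],R[0,1])).round(1),'z',R[:,2].round(3),'j',np.round(s['joint_positions'],2))
    return s,R
st()
E
python3 st.py
```

```text
t 0.9 p [0.3803 0.3125 0.2248] F [0.3 0.1 0.2] w 0.765 yaw(y) 23.2 z [-0.008  0.002 -1.   ] j [-1.11  0.09  0.36  1.99 -0.04  1.08 -0.32]
```

Call:
move_arm(gripper=[60, 60, 60, 60, 60, 60], slide=[[2.6, -3.3, -0.5], [2.6, -3.3, -0.5], [2.6, -3.3, -1], [2.6, -3.3, -1], [2.6, -2.9, -1], [0, 0, 0]], rotation=[[0, 0, -5], [0, 0, -5], [0, 0, -5], [0, 2, -5], [0, 2, -5], [0, 0, 0]])

```text
time_s: 1.5
ee_pos: [0.5161, 0.1351, 0.1831]
tool_rot: [-0.03, 0.729, 0.684, -0.024]
force: [-0.7, 0.1, 0.2]
grip_width: 0.765
```

```bash
python3 st.py
python3 - <<'E'
from h import *
for n in("side","top"): cv2.imwrite(f"pics/{n}1.png",env.capture(n))
t=cv2.imread('pics/top1.png');s=cv2.imread('pics/side1.png')
cv2.imwrite('pics/z4.png',np.hstack([cv2.resize(t[130:230,230:330],(400,400),interpolation=cv2.INTER_CUBIC),cv2.resize(s[110:230,270:390],(400,400),interpolation=cv2.INTER_CUBIC)]))
E
```

```text
t 1.5 p [0.5161 0.1351 0.1831] F [-0.7  0.1  0.2] w 0.765 yaw(y) -3.6 z [-0.076  0.01  -0.997] j [-0.81  0.29  0.58  1.9  -0.21  1.08 -0.2 ]
```

View pics/z4.png

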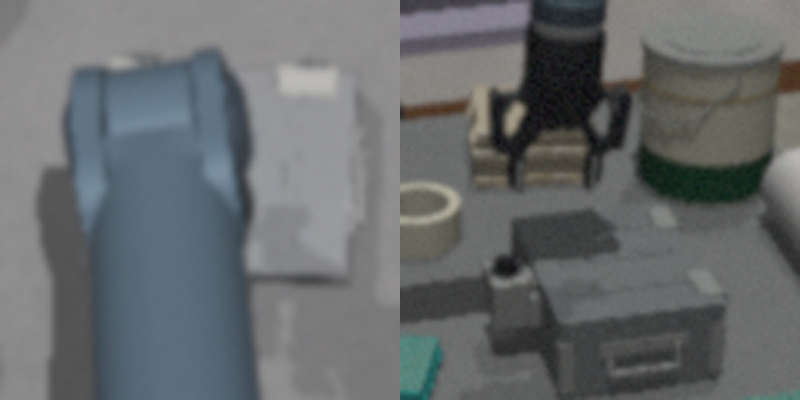

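Run:
```python
from st import *
s,R=st()
for z in (0,.005,.01):
  for d in(-.04,.04): print(z,d,proj('side',s['ee_pos']+R[:,1]*d-R[:,2]*z).round(1), (s['ee_pos']+R[:,1]*d-R[:,2]*z).round(4))
im=cv2.imread('pics/side1.png')
cv2.imwrite('pics/z5.png',cv2.resize(im[125:215,285:365],None,fx=7,fy=6.6,interpolation=cv2.INTER_CUBIC))
```

```text
t 1.6 p [0.5134 0.1408 0.1837] F [-0.3  0.8 -0.7] w 0.764 yaw(y) -3.1 z [-0.078  0.014 -0.997] j [-0.81  0.28  0.57  1.9  -0.21  1.09 -0.2 ]
t 1.6 p [0.5134 0.1408 0.1837] F [-0.3  0.8 -0.7] w 0.764 yaw(y) -3.1 z [-0.078  0.014 -0.997] j [-0.81  0.28  0.57  1.9  -0.21  1.09 -0.2 ]
0 -0.04 [[301.9 167. ]] [0.4735 0.143  0.1868]
0 0.04 [[325.4 166. ]] [0.5532 0.1387 0.1805]
0.005 -0.04 [[302.  165.6]] [0.4739 0.1429 0.1918]
0.005 0.04 [[325.6 164.7]] [0.5536 0.1386 0.1855]
0.01 -0.04 [[302.1 164.2]] [0.4743 0.1428 0.1968]
0.01 0.04 [[325.7 163.3]] [0.5539 0.1385 0.1905]
```

View pics/z5.png

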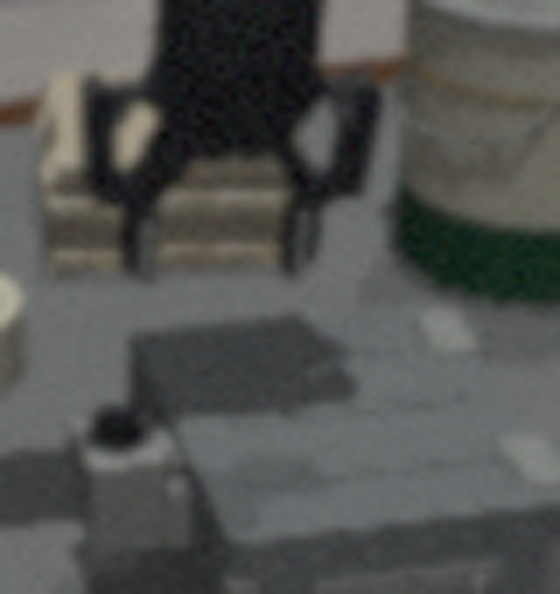

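Call:
move_arm(gripper=[60, 60, 60, 60], slide=[[-0.2, 0.9, -2.5], [0, 0, -2.5], [0, 0, 0], [0, 0, 0]], rotation=[[0, 0, 0.5], [0, 0, 0], [0, 0, 0], [0, 0, 0]])

```text
time_s: 2.0
ee_pos: [0.5084, 0.1578, 0.134]
tool_rot: [-0.034, 0.718, 0.695, -0.022]
force: [-0.2, 0.4, 0.3]
grip_width: 0.768
```

```bash
python3 st.py
```

```text
t 2.0 p [0.5084 0.1578 0.134 ] F [-0.2  0.4  0.3] w 0.768 yaw(y) -1.9 z [-0.078  0.019 -0.997] j [-0.81  0.35  0.54  1.94 -0.26  0.99 -0.17]
```

Call:
move_arm(gripper=[60, 60, 60], slide=[[0.3, -0.7, -1.5], [0, 0, 0], [0, 0, 0]], rotation=[[-1, 0, -0.5], [0, 0, 0], [0, 0, 0]])

```text
time_s: 2.3
ee_pos: [0.5122, 0.1531, 0.1205]
tool_rot: [-0.027, 0.72, 0.693, -0.026]
force: [-0.4, 0.6, -0.5]
grip_width: 0.766
```

```bash
python3 st.py
python3 - <<'E'
from h import *
im=env.capture('side');cv2.imwrite('pics/z6.png',cv2.resize(im[125:215,285:365],None,fx=7,fy=6.6,interpolation=cv2.INTER_CUBIC))
E
```

```text
t 2.3 p [0.5122 0.1531 0.1205] F [-0.4  0.6 -0.5] w 0.766 yaw(y) -2.2 z [-0.075  0.004 -0.997] j [-0.8   0.38  0.54  1.94 -0.26  0.97 -0.17]
```

View pics/z6.png

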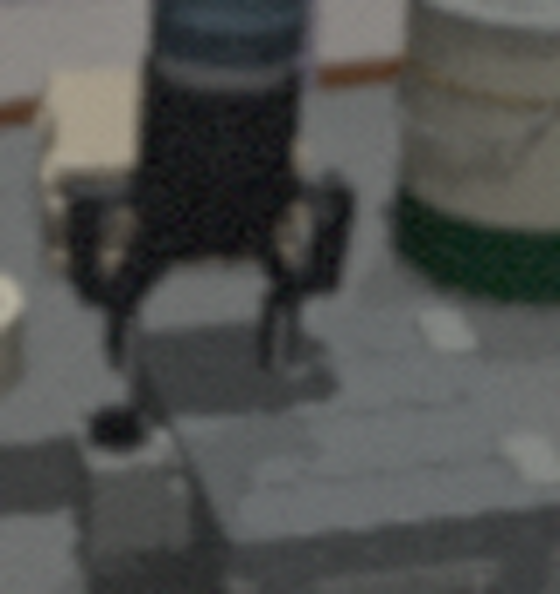

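Call:
move_arm(gripper=[60, 60, 60, 60], slide=[[-0.1, -0.1, -0.7], [0, 0, -0.5], [0, 0, -0.3], [0, 0, 0]], rotation=[[0, 0, 0], [0, 0, 0], [0, 0, 0], [0, 0, 0]])

```text
time_s: 2.75
ee_pos: [0.5117, 0.1515, 0.1051]
tool_rot: [-0.027, 0.721, 0.692, -0.025]
force: [0.4, 0.1, -0.7]
grip_width: 0.761
```

Call:
move_arm(gripper=[60, 60, 60], slide=[[0, 0, -0.2], [0, 0, -0.2], [0, 0, 0]], rotation=[[0, 0, 0], [0, 0, 0], [0, 0, 0]])

```text
time_s: 3.05
ee_pos: [0.5117, 0.1514, 0.1007]
tool_rot: [-0.027, 0.721, 0.692, -0.025]
force: [-0.1, -1.0, 0.5]
grip_width: 0.761
```

Call:
move_arm(gripper=[60, 60], slide=[[0, 0, -0.2], [0, 0, 0]], rotation=[[0, 0, 0], [0, 0, 0]])

```text
time_s: 3.25
ee_pos: [0.5118, 0.1515, 0.0986]
tool_rot: [-0.027, 0.721, 0.692, -0.025]
force: [0.2, 0.3, 0.0]
grip_width: 0.767
```

Call:
move_arm(gripper=[60, 60], slide=[[0, 0, -0.2], [0, 0, 0]], rotation=[[0, 0, 0], [0, 0, 0]])

```text
time_s: 3.45
ee_pos: [0.5123, 0.1515, 0.0969]
tool_rot: [-0.027, 0.721, 0.692, -0.025]
force: [-0.2, -0.1, 0.2]
grip_width: 0.765
```

Run:
```python
from h import *
im=env.capture('side');cv2.imwrite('pics/z7.png',cv2.resize(im[125:215,285:365],None,fx=7,fy=6.6,interpolation=cv2.INTER_CUBIC))
```

```text
(no output)
```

View pics/z7.png

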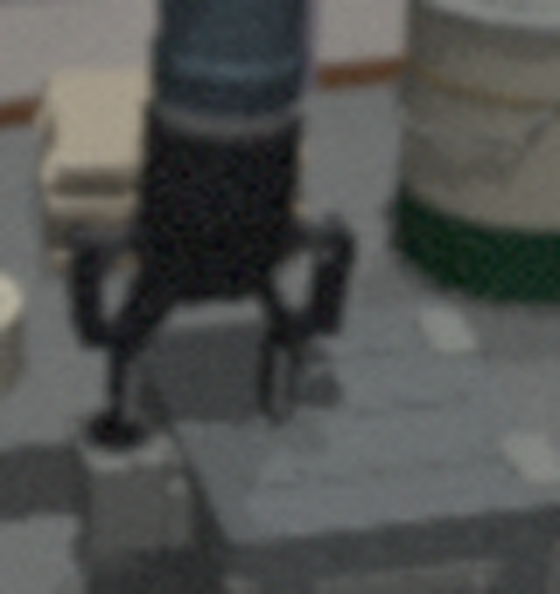

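Call:
move_arm(gripper=[60, 60], slide=[[0, 0, -0.2], [0, 0, 0]], rotation=[[0, 0, 0], [0, 0, 0]])

```text
time_s: 3.7
ee_pos: [0.5123, 0.1515, 0.0953]
tool_rot: [-0.027, 0.721, 0.692, -0.025]
force: [-0.9, -0.2, 2.1]
grip_width: 0.762
```

Call:
move_arm(gripper=[60, 60], slide=[[0, 0, -0.2], [0, 0, 0]], rotation=[[0, 0, 0], [0, 0, 0]])

```text
time_s: 3.9
ee_pos: [0.5124, 0.1516, 0.0937]
tool_rot: [-0.027, 0.721, 0.692, -0.025]
force: [0.3, -0.1, 0.5]
grip_width: 0.763
```

Call:
move_arm(gripper=[60, 60], slide=[[0, 0, -0.2], [0, 0, 0]], rotation=[[0, 0, 0], [0, 0, 0]])

```text
time_s: 4.1
ee_pos: [0.5125, 0.1516, 0.0924]
tool_rot: [-0.028, 0.721, 0.692, -0.025]
force: [-1.2, -1.0, 6.2]
grip_width: 0.764
```

```bash
python3 st.py;  python3 - <<'E'
from h import *
im=env.capture('side');cv2.imwrite('pics/z8.png',cv2.resize(im[125:215,285:365],None,fx=7,fy=6.6,interpolation=cv2.INTER_CUBIC))
E
python3 st.py
```

```text
t 4.1 p [0.5125 0.1516 0.0924] F [-1.2 -1.   6.2] w 0.764 yaw(y) -2.3 z [-0.074  0.006 -0.997] j [-0.78  0.42  0.52  1.95 -0.29  0.91 -0.14]
t 4.15 p [0.5125 0.1516 0.0926] F [-1.7 -0.4  5.3] w 0.764 yaw(y) -2.3 z [-0.074  0.006 -0.997] j [-0.78  0.42  0.52  1.95 -0.29  0.91 -0.14]
```

View pics/z8.png

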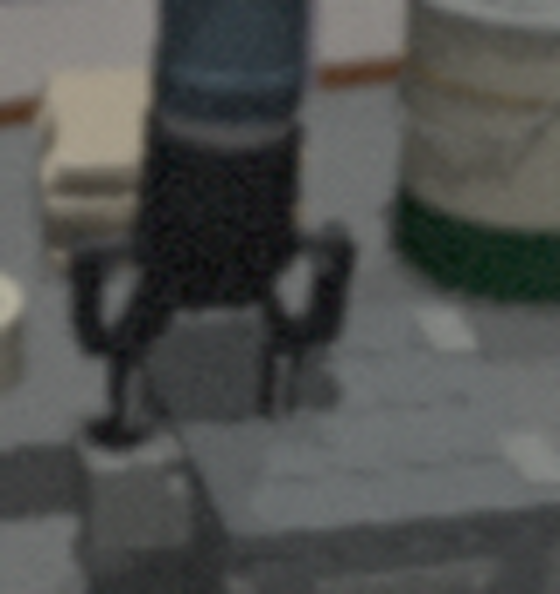

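Call:
move_arm(gripper=[60, 60], slide=[[0, 0, -0.2], [0, 0, 0]], rotation=[[0, 0, 0], [0, 0, 0]])

```text
time_s: 4.35
ee_pos: [0.5125, 0.1516, 0.0917]
tool_rot: [-0.028, 0.721, 0.692, -0.025]
force: [-2.2, 0.0, 5.9]
grip_width: 0.766
```

```bash
python3 - <<'E'
from h import *
im=env.capture('side');cv2.imwrite('pics/z9.png',cv2.resize(im[165:235,290:380],None,fx=8,fy=8,interpolation=cv2.INTER_CUBIC))
E
python3 st.py
```

```text
t 4.4 p [0.5125 0.1517 0.0918] F [-2.9 -0.9  6.2] w 0.762 yaw(y) -2.3 z [-0.075  0.007 -0.997] j [-0.78  0.42  0.52  1.95 -0.29  0.91 -0.14]
```

View pics/z9.png

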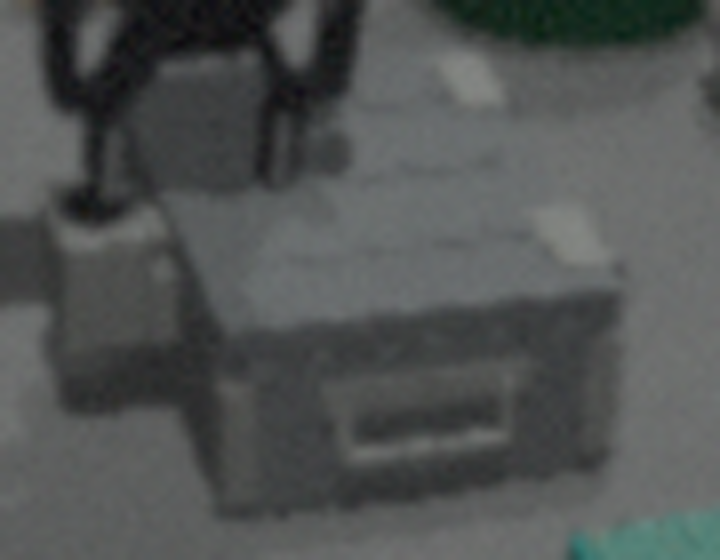

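Call:
move_arm(gripper=[60, 60], slide=[[0, 0, -0.2], [0, 0, -0.1]], rotation=[[0, 0, 0], [0, 0, 0]])

```text
time_s: 4.6
ee_pos: [0.5125, 0.1516, 0.091]
tool_rot: [-0.029, 0.721, 0.692, -0.025]
force: [-2.9, -0.1, 9.3]
grip_width: 0.764
```

```bash
python3 - <<'E'
from h import *
im=env.capture('side');cv2.imwrite('pics/z10.png',cv2.resize(im[165:235,290:380],None,fx=8,fy=8,interpolation=cv2.INTER_CUBIC))
E
python3 st.py
```

```text
t 4.65 p [0.5125 0.1517 0.091 ] F [-1.5 -0.3  9.7] w 0.769 yaw(y) -2.3 z [-0.077  0.008 -0.997] j [-0.78  0.42  0.52  1.95 -0.3   0.91 -0.14]
```

View pics/z10.png

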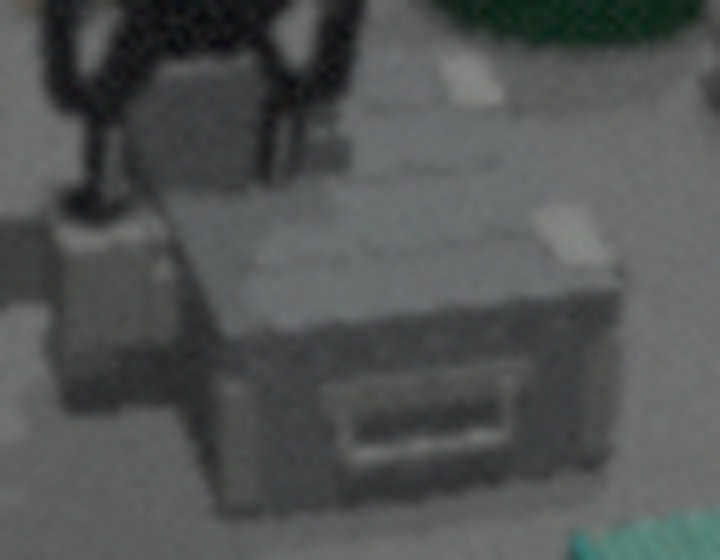

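Call:
move_arm(gripper=[60, 60], slide=[[0, 0, 0], [0, 0, 0]], rotation=[[0, -1.5, 0], [0, 0, 0]])

```text
time_s: 4.85
ee_pos: [0.5128, 0.1517, 0.0927]
tool_rot: [-0.021, 0.721, 0.692, -0.015]
force: [-2.0, -1.0, 5.8]
grip_width: 0.765
```

```bash
python3 - <<'E'
from h import *
im=env.capture('side');cv2.imwrite('pics/z11.png',cv2.resize(im[165:235,290:380],None,fx=8,fy=8,interpolation=cv2.INTER_CUBIC))
E
python3 st.py
```

```text
t 4.9 p [0.5127 0.1517 0.0927] F [-2.  -0.4  5.8] w 0.765 yaw(y) -2.3 z [-0.051  0.009 -0.999] j [-0.79  0.4   0.52  1.97 -0.29  0.88 -0.15]
```

View pics/z11.png

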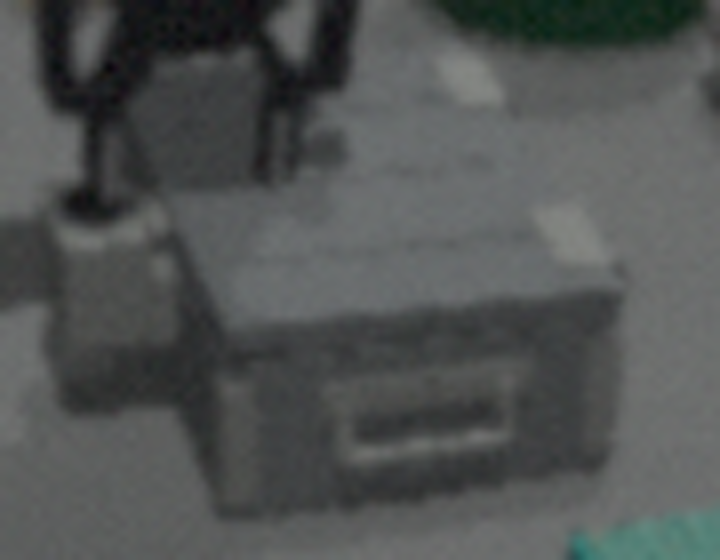

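Call:
move_arm(gripper=[60, 60], slide=[[0, 0, -0.2], [0, 0, -0.1]], rotation=[[0, 0, 0], [0, 0, 0]])

```text
time_s: 5.1
ee_pos: [0.5127, 0.1517, 0.0918]
tool_rot: [-0.022, 0.721, 0.692, -0.016]
force: [-2.7, -0.4, 9.5]
grip_width: 0.764
```

```bash
python3 - <<'E'
from h import *
im=env.capture('side');cv2.imwrite('pics/z12.png',cv2.resize(im[165:235,290:380],None,fx=8,fy=8,interpolation=cv2.INTER_CUBIC))
a=cv2.imread('pics/z7.png')
E
python3 st.py
```

```text
t 5.15 p [0.5127 0.1517 0.0918] F [-2.9 -1.  10. ] w 0.764 yaw(y) -2.3 z [-0.053  0.01  -0.999] j [-0.79  0.41  0.52  1.97 -0.29  0.88 -0.15]
```

View pics/z12.png

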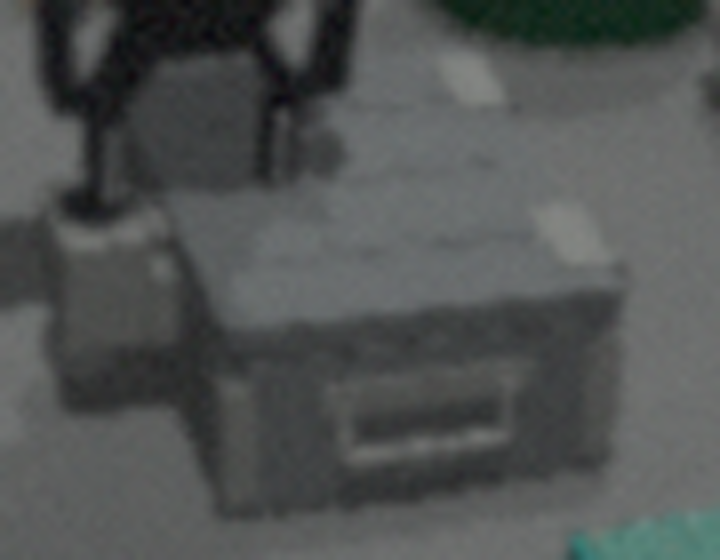

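Run:
```python
from st import *
s,R=st();print(s['ft_torque'])
a=cv2.imread('pics/side0.png',0).astype(np.float32);b=cv2.imread('pics/side1.png',0).astype(np.float32)
c=cv2.cvtColor(env.capture('side'),cv2.COLOR_BGR2GRAY).astype(np.float32)
from numpy import s_
for nm,sl in dict(front=s_[199:215,312:330],back=s_[190:206,352:372]).items():
    w=cv2.createHanningWindow((sl[1].stop-sl[1].start,sl[0].stop-sl[0].start),cv2.CV_32F)
    print(nm,cv2.phaseCorrelate(a[sl],b[sl],w),cv2.phaseCorrelate(a[sl],c[sl],w))
# vertical profile of lid side edges
for u in (318,322,326): print(u,'0:',a[196:222,u].astype(int),'\n now:',c[196:222,u].astype(int))
```

```text
t 5.15 p [0.5127 0.1517 0.0918] F [-2.9 -1.  10. ] w 0.764 yaw(y) -2.3 z [-0.053  0.01  -0.999] j [-0.79  0.41  0.52  1.97 -0.29  0.88 -0.15]
t 5.15 p [0.5127 0.1517 0.0918] F [-2.9 -1.  10. ] w 0.764 yaw(y) -2.3 z [-0.053  0.01  -0.999] j [-0.79  0.41  0.52  1.97 -0.29  0.88 -0.15]
[-0.19482023  0.86838686  0.03846508]
front ((-0.1381679490063128, 0.25117782834645386), 0.7837934328450097) ((1.1771189116349738, -0.6981354111174465), 0.44696717460950214)
back ((0.012295115467738427, -0.10931672989427632), 0.9291659966111183) ((-0.43998161276762104, -2.14985807368058), 0.28545813262462616)
318 0: [102 103 103   0   3  13  28  44  63  76  73  56  43  36  25  16   9   2
   0  73  72  72  71  71  68  69] 
 now: [93 91 95  0 18 34 48 61 69 67 58 54 47 44 36 33 28 16  0 74 75 76 73 74
 74 74]
322 0: [106 107  99   0   4  15  33  53  72  87  86  67  55  44  32  19  10   2
   0  66  67  72  66  70  68  65] 
 now: [103 103 107   0  21  42  61  75  86  87  75  66  59  44  47  38  25  13
   0  66  70  72  69  70  69  68]
326 0: [103 101  91   0   1   4   9  15  22  24  21  17  15  12   9   6   2   0
   0  65  63  63  67  63  64  63] 
 now: [105 102 102   0  11  22  33  41  45  40  35  34  31  26  23  21  14   7
   0  66  68  67  66  65  68  67]
```

Run:
```python
from st import *
a=cv2.imread('pics/side0.png',0);b=cv2.imread('pics/side1.png',0)
c=cv2.cvtColor(env.capture('side'),cv2.COLOR_BGR2GRAY)
for u in (316,318,322,326,335): print(u,'0:',a[198:216,u],'\n 1:  ',b[198:216,u],'\n now:',c[198:216,u])
z=np.hstack([cv2.resize(i[165:235,290:380],None,fx=4,fy=4) for i in (a,c)]);z=cv2.convertScaleAbs(z,alpha=1.8);cv2.imwrite('pics/z13.png',z)
```

```text
t 5.2 p [0.5127 0.1517 0.0917] F [-2.7 -1.1 10.5] w 0.766 yaw(y) -2.3 z [-0.053  0.01  -0.999] j [-0.79  0.41  0.52  1.97 -0.29  0.88 -0.15]
316 0: [105 103 104  99  96  91  76  64  54  46  55  51  47  50  54  51  54  50] 
 1:   [92 91 92 88 86 80 69 59 54 50 58 49 52 50 56 57 55 50] 
 now: [93 91 87 82 81 69 56 56 51 48 53 49 51 53 57 61 54 55]
318 0: [103 104 104 103 103 101 106 105  93  71  60  60  57  60  71  83  83  73] 
 1:   [89 90 89 92 91 90 91 94 87 69 60 58 61 62 72 88 81 73] 
 now: [94 94 94 93 95 93 88 81 69 59 60 55 57 61 75 88 80 74]
322 0: [ 99  99 105 103 104 105 105 104  95  74  66  64  63  61  68  64  64  66] 
 1:   [ 89  93  94 100 102 103 104 104  96  80  69  66  67  62  69  64  64  65] 
 now: [103 107 108 109 107 110 107  98  77  67  60  55  68  73  66  68  65  66]
326 0: [ 91  99 101 104 103 104 106  96  78  63  61  59  63  64  63  65  64  65] 
 1:   [ 89  96 105 108 106 107 105 102  80  67  68  61  62  65  65  66  64  67] 
 now: [106 105 107 109 108 107 102  81  70  67  57  59  60  68  63  63  66  66]
335 0: [102 106 104 105 104 107 102  78  67  61  63  63  63  64  77  78  76  75] 
 1:   [106 108 106 108 107 106 104  84  69  64  59  64  65  70  81  81  77  77] 
 now: [104 106 107 106 109 103  84  69  67  64  73  68  67  70  80  81  78  76]
```

View pics/z13.png

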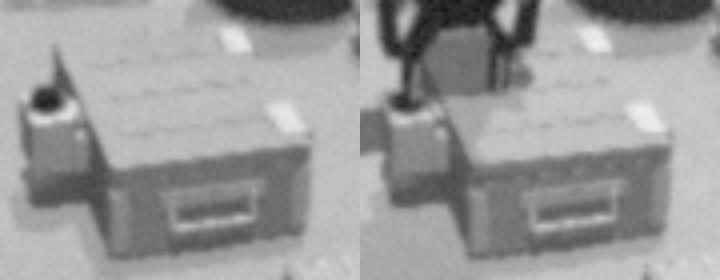

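Call:
move_arm(gripper=[60, 60, 60, 60, 60], slide=[[0, 0, -0.1], [0, 0, -0.1], [0, 0, -0.1], [0, 0, -0.1], [0, 0, -0.1]], rotation=[[0, -2, 0], [0, -2, 0], [0, -2, 0], [0, -2, 0], [0, -2, 0]])

```text
time_s: 5.75
ee_pos: [0.5141, 0.1517, 0.0978]
tool_rot: [0.035, 0.72, 0.691, 0.048]
force: [-7.2, -3.0, 20.0]
grip_width: 0.767
```

Run:
```python
from st import *
s,R=st();print(s['ft_torque'])
b=cv2.imread('pics/side0.png',0)
c=env.capture('side');cv2.imwrite('pics/side14.png',c)
z=cv2.resize(c[145:235,280:380],None,fx=7,fy=6.5,interpolation=cv2.INTER_CUBIC);z=cv2.convertScaleAbs(z,alpha=1.5);cv2.imwrite('pics/z14.png',z)
```

```text
t 5.75 p [0.5141 0.1517 0.0978] F [-7.2 -3.  20. ] w 0.767 yaw(y) -2.4 z [ 0.118  0.016 -0.993] j [-0.87  0.31  0.56  2.09 -0.22  0.68 -0.23]
t 5.75 p [0.5141 0.1517 0.0978] F [-7.2 -3.  20. ] w 0.767 yaw(y) -2.4 z [ 0.118  0.016 -0.993] j [-0.87  0.31  0.56  2.09 -0.22  0.68 -0.23]
[-0.57389723  1.87952236  0.06181626]
```

View pics/z14.png

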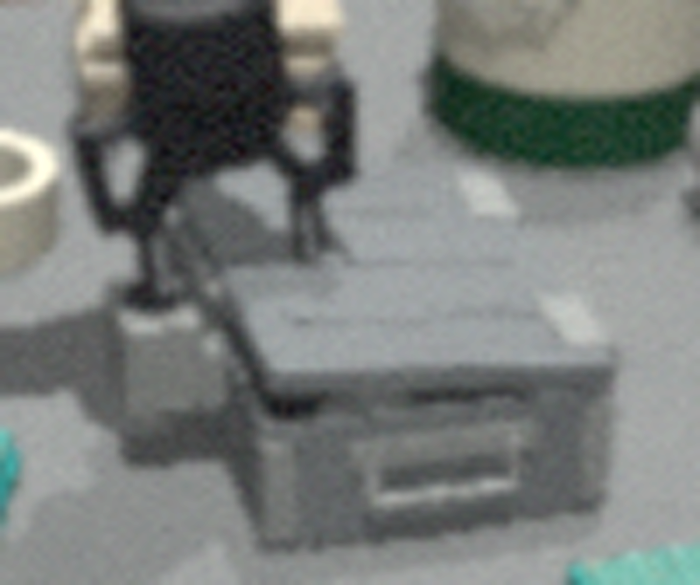

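```bash
cat > plan.py <<'E'
from st import *
import sys
yaw=np.radians(-2.4);ex=np.array([np.cos(yaw),np.sin(yaw),0]);H=np.array([.6722,.1437,.079]);pb=.0065
half=.0325
s=env.read_state();q=s['tool_rot'];R=Ro.from_quat([q[1],q[2],q[3],q[0]]).as_matrix();p=s['ee_pos']
c=p+R[:,1]*half-R[:,2]*pb; d=c-H; x=d@ex; z=d[2]; r=np.sqrt(x*x+z*z-.014**2)
# angle
th=np.arctan2(z,-x)-np.arctan2(.014,r); phi=np.degrees(np.arctan2(-R[:,2]@ex,-R[2,2]))
print('now theta %.3f r %.4f phi %.1f lateral %.4f'%(th,r,phi,d@np.array([-ex[1],ex[0],0])), 'F',s['force'].round(1),'t',round(s['time_s'],2))
def tcp(th,r,phi):
    c=np.array([-r*np.cos(th)+.014*np.sin(th), r*np.sin(th)+.014*np.cos(th)]); f=np.radians(phi)
    ydir=np.array([np.cos(f),-np.sin(f)]); zd=np.array([-np.sin(f),-np.cos(f)])
    return c-ydir*half+zd*pb
if len(sys.argv)>1:
    th1,r1,phi1,n=[float(v) for v in sys.argv[1:5]];n=int(n)
    prev=np.array([(p-H)@ex,(p-H)[2]])
    for k in range(1,n+1):
        a=k/n; t=tcp(th+(th1-th)*a,r+(r1-r)*a,phi+(phi1-phi)*a); dd=t-prev; prev=t
        w=ex*dd[0]*100; print([round(w[0],2),round(w[1],2),round(dd[1]*100,2)],'roty',round((phi1-phi)/n,2))
E
python3 plan.py 0.5 0.13 2 8
```

```text
t 5.8 p [0.5139 0.1517 0.0979] F [-6.1 -2.6 19. ] w 0.762 yaw(y) -2.4 z [ 0.12   0.017 -0.993] j [-0.88  0.31  0.56  2.09 -0.22  0.68 -0.23]
now theta 0.118 r 0.1295 phi -6.8 lateral 0.0012 F [-6.1 -2.6 19. ] t 5.8
[np.float64(0.13), np.float64(-0.01), np.float64(0.66)] roty 1.11
[np.float64(0.16), np.float64(-0.01), np.float64(0.66)] roty 1.11
[np.float64(0.19), np.float64(-0.01), np.float64(0.65)] roty 1.11
[np.float64(0.22), np.float64(-0.01), np.float64(0.64)] roty 1.11
[np.float64(0.25), np.float64(-0.01), np.float64(0.63)] roty 1.11
[np.float64(0.27), np.float64(-0.01), np.float64(0.62)] roty 1.11
[np.float64(0.3), np.float64(-0.01), np.float64(0.6)] roty 1.11
[np.float64(0.33), np.float64(-0.01), np.float64(0.59)] roty 1.11
```

Call:
move_arm(gripper=[60, 60, 60, 60, 60, 60, 60, 60], slide=[[0.1, 0, 0.2], [0.15, 0, 0.5], [0.15, 0, 0.65], [0.2, 0, 0.65], [0.2, 0, 0.65], [0.25, 0, 0.6], [0.25, 0, 0.6], [0.3, 0, 0.6]], rotation=[[0, 0, 0], [0, 1, 0], [0, 1, 0], [0, 1, 0], [0, 1, 0], [0, 1, 0], [0, 1, 0], [0, 1, 0]])

```text
time_s: 6.6
ee_pos: [0.5318, 0.1509, 0.1451]
tool_rot: [-0.006, 0.722, 0.692, 0.007]
force: [-0.0, -1.6, 1.5]
grip_width: 0.769
```

```bash
python3 plan.py 0.9 0.13 8 8;python3 - <<'E'
from st import *
s,R=st();print(s['ft_torque'])
c=env.capture('side');cv2.imwrite('pics/side15.png',c)
z=cv2.resize(c[125:235,270:390],None,fx=6,fy=5.4,interpolation=cv2.INTER_CUBIC);z=cv2.convertScaleAbs(z,alpha=1.5);cv2.imwrite('pics/z15.png',z)
E
```

```text
t 6.6 p [0.5318 0.1509 0.1451] F [-0.  -1.6  1.5] w 0.769 yaw(y) -2.5 z [ 0.001  0.019 -1.   ] j [-0.82  0.33  0.56  1.94 -0.24  0.93 -0.18]
now theta 0.484 r 0.1295 phi -0.0 lateral 0.0011 F [-0.  -1.6  1.5] t 6.6
[np.float64(0.38), np.float64(-0.02), np.float64(0.61)] roty 1.0
[np.float64(0.41), np.float64(-0.02), np.float64(0.59)] roty 1.0
[np.float64(0.43), np.float64(-0.02), np.float64(0.57)] roty 1.0
[np.float64(0.46), np.float64(-0.02), np.float64(0.55)] roty 1.0
[np.float64(0.49), np.float64(-0.02), np.float64(0.52)] roty 1.0
[np.float64(0.51), np.float64(-0.02), np.float64(0.5)] roty 1.0
[np.float64(0.53), np.float64(-0.02), np.float64(0.47)] roty 1.0
[np.float64(0.56), np.float64(-0.02), np.float64(0.44)] roty 1.0
t 6.6 p [0.5318 0.1509 0.1451] F [-0.  -1.6  1.5] w 0.769 yaw(y) -2.5 z [ 0.001  0.019 -1.   ] j [-0.82  0.33  0.56  1.94 -0.24  0.93 -0.18]
t 6.6 p [0.5318 0.1509 0.1451] F [-0.  -1.6  1.5] w 0.769 yaw(y) -2.5 z [ 0.001  0.019 -1.   ] j [-0.82  0.33  0.56  1.94 -0.24  0.93 -0.18]
[-0.1413339  -0.07388278 -0.0257752 ]
```

View pics/z15.png

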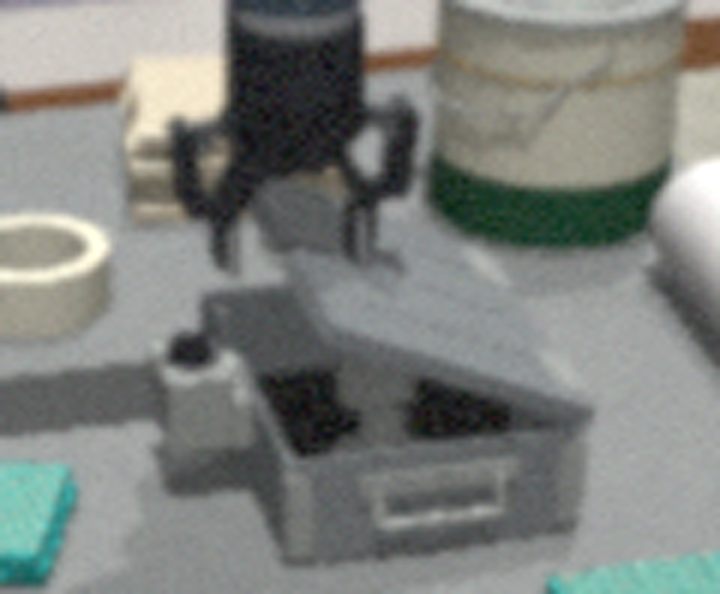

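The lid is raised about 0.48 rad and resting against the rear finger. I'll keep following it up.

Call:
move_arm(gripper=[60, 60, 60, 60, 60, 60, 60, 60], slide=[[0.4, 0, 0.6], [0.4, 0, 0.6], [0.45, 0, 0.55], [0.45, 0, 0.55], [0.5, 0, 0.5], [0.5, 0, 0.5], [0.55, 0, 0.45], [0.55, 0, 0.45]], rotation=[[0, 1, 0], [0, 1, 0], [0, 1, 0], [0, 1, 0], [0, 1, 0], [0, 1, 0], [0, 1, 0], [0, 1, 0]])

```text
time_s: 7.45
ee_pos: [0.5743, 0.1496, 0.187]
tool_rot: [-0.052, 0.722, 0.689, -0.042]
force: [0.9, -0.9, 1.3]
grip_width: 0.768
```

```bash
python3 plan.py 1.36 0.13 13 8
```

```text
t 7.45 p [0.5743 0.1496 0.187 ] F [ 0.9 -0.9  1.3] w 0.768 yaw(y) -2.6 z [-0.133  0.017 -0.991] j [-0.73  0.44  0.56  1.7  -0.29  1.2  -0.12]
now theta 0.928 r 0.1271 phi 7.7 lateral 0.0016 F [ 0.9 -0.9  1.3] t 7.45
[np.float64(0.58), np.float64(-0.02), np.float64(0.4)] roty 0.67
[np.float64(0.6), np.float64(-0.03), np.float64(0.37)] roty 0.67
[np.float64(0.62), np.float64(-0.03), np.float64(0.34)] roty 0.67
[np.float64(0.64), np.float64(-0.03), np.float64(0.31)] roty 0.67
[np.float64(0.66), np.float64(-0.03), np.float64(0.27)] roty 0.67
[np.float64(0.67), np.float64(-0.03), np.float64(0.24)] roty 0.67
[np.float64(0.68), np.float64(-0.03), np.float64(0.2)] roty 0.67
[np.float64(0.69), np.float64(-0.03), np.float64(0.17)] roty 0.67
```

Call:
move_arm(gripper=[60, 60, 60, 60, 60, 60, 60, 60], slide=[[0.55, -0.05, 0.4], [0.6, 0, 0.4], [0.6, -0.05, 0.35], [0.6, 0, 0.3], [0.65, -0.05, 0.25], [0.65, 0, 0.25], [0.7, -0.05, 0.2], [0.7, 0, 0.15]], rotation=[[0, 0.7, 0], [0, 0.7, 0], [0, 0.7, 0], [0, 0.7, 0], [0, 0.7, 0], [0, 0.7, 0], [0, 0.7, 0], [0, 0.7, 0]])

```text
time_s: 8.25
ee_pos: [0.6293, 0.1472, 0.209]
tool_rot: [-0.086, 0.719, 0.685, -0.079]
force: [1.6, -0.5, -1.2]
grip_width: 0.765
```

```bash
python3 plan.py 1.86 0.13 17 8
python3 - <<'E'
from h import *
c=env.capture('side');cv2.imwrite('pics/side16.png',c)
z=cv2.resize(c[105:235,270:400],None,fx=5,fy=4.5,interpolation=cv2.INTER_CUBIC);z=cv2.convertScaleAbs(z,alpha=1.5);cv2.imwrite('pics/z16.png',z)
E
```

```text
t 8.25 p [0.6293 0.1472 0.209 ] F [ 1.6 -0.5 -1.2] w 0.765 yaw(y) -2.7 z [-0.232  0.016 -0.973] j [-0.63  0.59  0.55  1.46 -0.34  1.42 -0.08]
now theta 1.386 r 0.1284 phi 13.5 lateral 0.0015 F [ 1.6 -0.5 -1.2] t 8.25
[np.float64(0.76), np.float64(-0.03), np.float64(0.08)] roty 0.44
[np.float64(0.77), np.float64(-0.03), np.float64(0.04)] roty 0.44
[np.float64(0.77), np.float64(-0.03), np.float64(-0.01)] roty 0.44
[np.float64(0.76), np.float64(-0.03), np.float64(-0.05)] roty 0.44
[np.float64(0.76), np.float64(-0.03), np.float64(-0.1)] roty 0.44
[np.float64(0.75), np.float64(-0.03), np.float64(-0.14)] roty 0.44
[np.float64(0.74), np.float64(-0.03), np.float64(-0.19)] roty 0.44
[np.float64(0.73), np.float64(-0.03), np.float64(-0.23)] roty 0.44
```

View pics/z16.png

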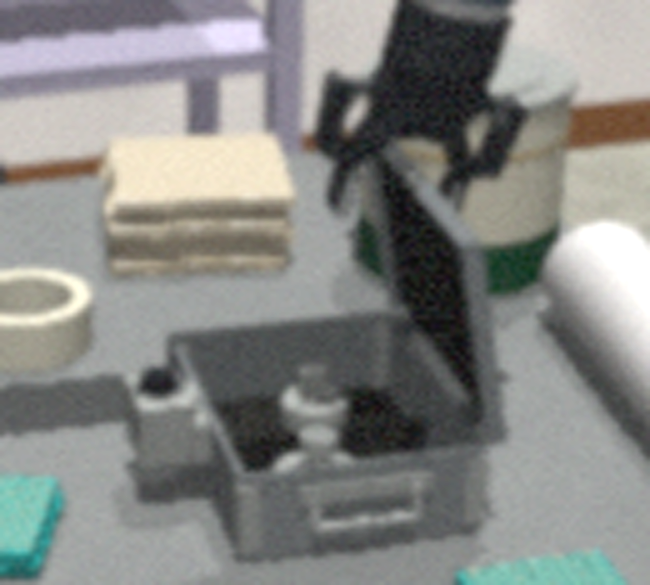

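Call:
move_arm(gripper=[60, 60, 60, 60, 60, 60, 60], slide=[[0.7, -0.05, 0.1], [0.7, -0.05, 0.05], [0.7, 0, 0], [0.7, -0.05, 0], [0.7, 0, 0], [0.7, -0.05, 0], [0.7, 0, 0]], rotation=[[0, 0.4, 0], [0, 0.4, 0], [0, 0.4, 0], [0, 0.4, 0], [0, 0.4, 0], [0, 0.4, 0], [0, 0.4, 0]])

```text
time_s: 9.0
ee_pos: [0.6818, 0.1453, 0.2081]
tool_rot: [-0.105, 0.716, 0.683, -0.099]
force: [0.9, 0.6, -1.0]
grip_width: 0.76
```

```bash
python3 plan.py 1.90 0.13 17 4
python3 - <<'E'
from h import *
c=env.capture('side');cv2.imwrite('pics/side17.png',c)
z=cv2.resize(c[105:235,270:400],None,fx=5,fy=4.5,interpolation=cv2.INTER_CUBIC);z=cv2.convertScaleAbs(z,alpha=1.5);cv2.imwrite('pics/z17.png',z)
E
```

```text
t 9.0 p [0.6818 0.1453 0.2081] F [ 0.9  0.6 -1. ] w 0.76 yaw(y) -2.7 z [-0.285  0.015 -0.958] j [-0.55  0.73  0.53  1.25 -0.38  1.55 -0.06]
now theta 1.791 r 0.1323 phi 16.6 lateral 0.0018 F [ 0.9  0.6 -1. ] t 9.0
[np.float64(0.33), np.float64(-0.01), np.float64(-0.17)] roty 0.1
[np.float64(0.32), np.float64(-0.01), np.float64(-0.18)] roty 0.1
[np.float64(0.31), np.float64(-0.01), np.float64(-0.19)] roty 0.1
[np.float64(0.31), np.float64(-0.01), np.float64(-0.2)] roty 0.1
```

View pics/z17.png

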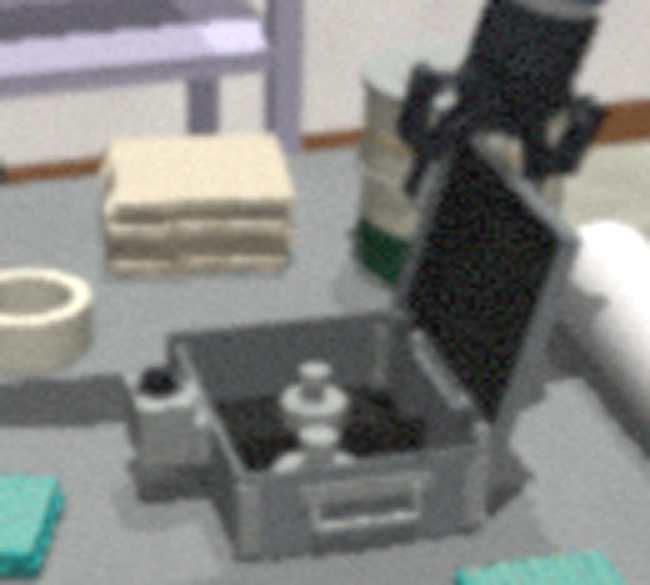

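Call:
move_arm(gripper=[60, 60, 60, 60, 60], slide=[[0.4, 0, 0], [0.4, 0, 0], [0.4, 0, 0], [0.3, 0, 0], [0, 0, 0]], rotation=[[0, 0, 0], [0, 0, 0], [0, 0, 0], [0, 0, 0], [0, 0, 0]])

```text
time_s: 9.55
ee_pos: [0.6978, 0.1459, 0.2074]
tool_rot: [-0.106, 0.716, 0.683, -0.1]
force: [0.1, -0.2, -0.5]
grip_width: 0.768
```

```bash
python3 plan.py
python3 - <<'E'
from h import *
c=env.capture('side');cv2.imwrite('pics/side18.png',c)
z=cv2.resize(c[105:235,270:400],None,fx=5,fy=4.5,interpolation=cv2.INTER_CUBIC);z=cv2.convertScaleAbs(z,alpha=1.5);cv2.imwrite('pics/z18.png',z)
E
```

```text
t 9.55 p [0.6978 0.1459 0.2074] F [ 0.1 -0.2 -0.5] w 0.768 yaw(y) -2.7 z [-0.288  0.016 -0.957] j [-0.53  0.76  0.53  1.19 -0.39  1.57 -0.06]
now theta 1.906 r 0.1375 phi 16.8 lateral 0.0031 F [ 0.1 -0.2 -0.5] t 9.55
```

View pics/z18.png

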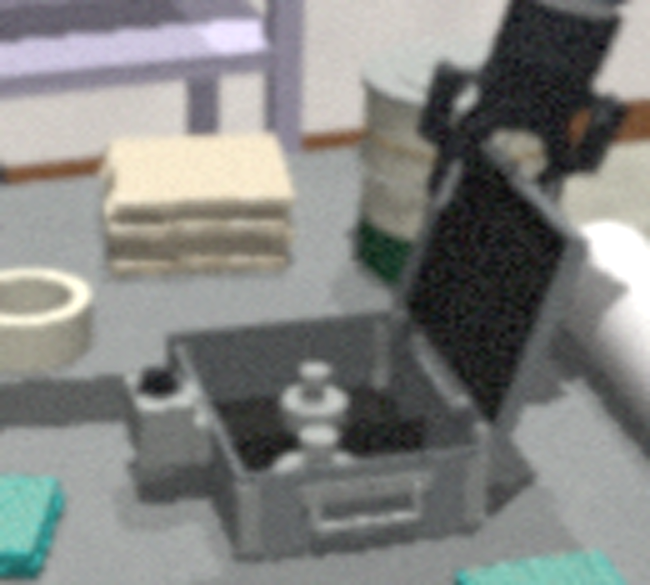

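Call:
move_arm(gripper=[60, 60, 60, 60, 60, 60], slide=[[0.4, 0, 1.5], [0.7, 0, 2.5], [0.7, 0, 2.5], [0.5, 0, 2.5], [0, 0, 2.5], [0, 0, 1]], rotation=[[0, 0, 0], [0, 0, 0], [0, 0, 0], [0, 0, 0], [0, 0, 0], [0, 0, 0]])

```text
time_s: 10.2
ee_pos: [0.7192, 0.1462, 0.3405]
tool_rot: [-0.107, 0.715, 0.683, -0.101]
force: [-0.5, 0.3, 0.4]
grip_width: 0.765
```

Run:
```python
from st import *
st()
for n in("side","top"): cv2.imwrite(f"pics/{n}19.png",env.capture(n))
t=cv2.imread('pics/top19.png');c=cv2.imread('pics/side19.png')
z=np.hstack([cv2.resize(t[130:230,235:335],(400,400),interpolation=cv2.INTER_CUBIC),cv2.resize(c[125:225,290:390],(400,400),interpolation=cv2.INTER_CUBIC)]);z=cv2.convertScaleAbs(z,alpha=1.4);cv2.imwrite('pics/z19.png',z)
```

```text
t 10.2 p [0.7192 0.1462 0.3405] F [-0.5  0.3  0.4] w 0.765 yaw(y) -2.7 z [-0.291  0.015 -0.956] j [-0.48  0.75  0.55  0.94 -0.39  1.83 -0.1 ]
t 10.2 p [0.7192 0.1462 0.3405] F [-0.5  0.3  0.4] w 0.765 yaw(y) -2.7 z [-0.291  0.015 -0.956] j [-0.48  0.75  0.55  0.94 -0.39  1.83 -0.1 ]
```

View pics/z19.png

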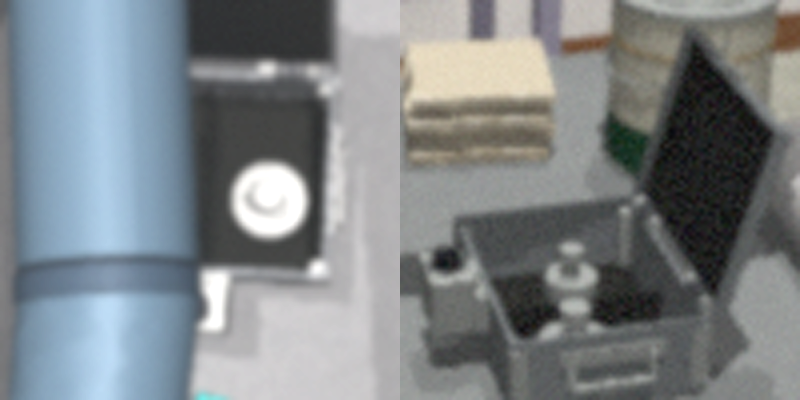

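Call:
move_arm(gripper=[60, 60, 60, 60, 60, 60, 60], slide=[[-1, -4, 0], [-2, -4, 0], [-2, -4, 0], [-2, -4, 0], [-2, -4, 0], [-2, -4, 0], [0, 0, 0]], rotation=[[0, -2.8, 0], [0, -2.8, 0], [0, -2.8, 0], [0, -2.8, 0], [0, -2.8, 0], [0, -2.8, 0], [0, 0, 0]])

```text
time_s: 11.0
ee_pos: [0.5962, -0.0985, 0.3215]
tool_rot: [-0.009, 0.721, 0.693, -0.001]
force: [-0.0, -1.0, 0.3]
grip_width: 0.766
```

Run:
```python
from st import *
st()
for n in("side","top"): cv2.imwrite(f"pics/{n}20.png",env.capture(n))
t=cv2.imread('pics/top20.png');c=cv2.imread('pics/side20.png')
z=np.hstack([cv2.resize(t[110:230,235:335],(400,480),interpolation=cv2.INTER_CUBIC),cv2.resize(c[125:225,290:390],(400,480),interpolation=cv2.INTER_CUBIC)]);z=cv2.convertScaleAbs(z,alpha=1.3);cv2.imwrite('pics/z20.png',z)
```

```text
t 11.0 p [ 0.5962 -0.0985  0.3215] F [-0.  -1.   0.3] w 0.766 yaw(y) -2.2 z [-0.014  0.01  -1.   ] j [-0.45  0.28  0.68  1.62 -0.19  1.32  0.22]
t 11.0 p [ 0.5962 -0.0985  0.3215] F [-0.  -1.   0.3] w 0.766 yaw(y) -2.2 z [-0.014  0.01  -1.   ] j [-0.45  0.28  0.68  1.62 -0.19  1.32  0.22]
```

View pics/z20.png

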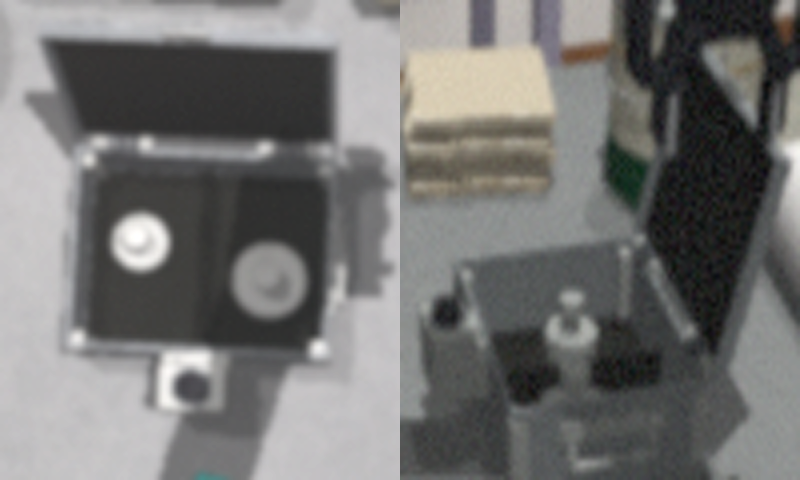

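View pics/top20.png

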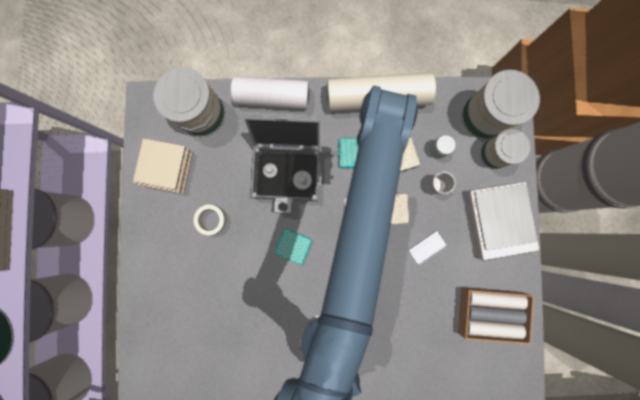

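Run:
```python
from h import *
for f,thr in (('pics/top19.png',120),('pics/top20.png',62)):
    t=cv2.imread(f,0); roi=t[165:196,292:316]
    m=(roi>thr).astype(np.uint8); n,l,s,c=cv2.connectedComponentsWithStats(m); k=l[180-165,302-292]
    cn=max(cv2.findContours((l==k).astype(np.uint8),0,1)[0],key=cv2.contourArea)
    print(f,s[k],c[k]+[292,165],cv2.minEnclosingCircle(cn))
    uv=c[k]+[292,165]; p=onz('top',uv,.036); print(p, 'diam',s[k][2]/363*1.2)
    print('knob px expected',proj('top',[p[0],p[1],.072]),'in side',proj('side',[p[0],p[1],.072]),proj('side',[p[0],p[1],.056]))
    yaw=np.radians(-2.4);ctr=np.array([.5873,.147]);d=p[:2]-ctr
    print('case coords',d@[np.cos(yaw),np.sin(yaw)],d@[-np.sin(yaw),np.cos(yaw)])
t=cv2.imread('pics/top19.png');c=cv2.imread('pics/side19.png')
z=np.hstack([cv2.resize(t[165:196,290:321],(400,400),interpolation=cv2.INTER_CUBIC),cv2.resize(c[180:215,315:350],(400,400),interpolation=cv2.INTER_CUBIC)]);cv2.imwrite('pics/z21.png',z)
```

```text
pics/top19.png [  1   6  19  18 274] [301.90510949 179.5       ] ((9.833333015441895, 14.5), 9.324501037597656)
[0.56954836 0.09236483 0.036     ] diam 0.0628099173553719
knob px expected [[301.26674021 178.04026574]] in side [[333.85067282 200.0535729 ]] [[333.73759253 204.04794383]]
case coords -0.015448181669073637 -0.05533060512301616
pics/top20.png [  1   5  19  20 303] [301.90429043 179.56105611] ((9.884614944458008, 14.5), 9.803644180297852)
[0.56933609 0.09236861 0.036     ] diam 0.0628099173553719
knob px expected [[301.26588646 178.10309849]] in side [[333.79085444 200.0626326 ]] [[333.6781283  204.05709259]]
case coords -0.015660429311267633 -0.055335723039527565
```

View pics/z21.png

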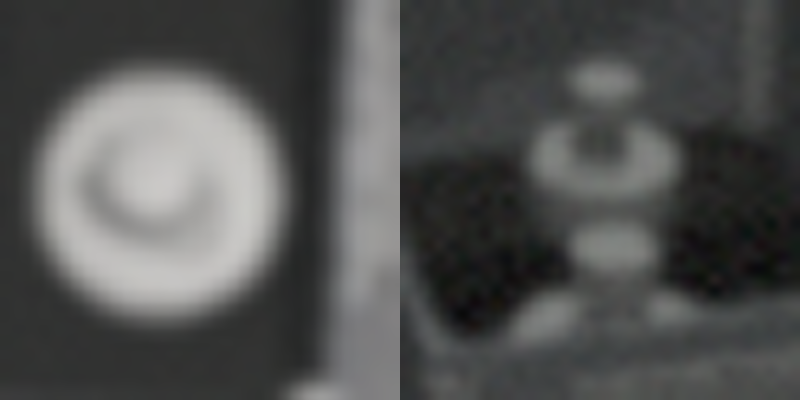

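Call:
move_arm(gripper=[105, 105, 105, 105, 105, 105, 105, 105], slide=[[-0.5, 3.8, -1], [-0.5, 3.8, -2], [-0.5, 3.8, -3], [-0.5, 3.8, -3], [-0.4, 3, -2.5], [0, 0, -2], [0, 0, 0], [0, 0, 0]], rotation=[[0, 0, 0], [0, 0, 0], [0, 0, 0], [0, 0, 0], [0, 0, 0], [0, 0, 0], [0, 0, 0], [0, 0, 0]])

```text
time_s: 11.9
ee_pos: [0.575, 0.1181, 0.1775]
tool_rot: [-0.011, 0.708, 0.706, -0.0]
force: [-0.2, -0.2, 0.1]
grip_width: 0.588
```

```bash
python3 st.py
```

```text
t 11.9 p [0.575  0.1181 0.1775] F [-0.2 -0.2  0.1] w 0.588 yaw(y) -0.2 z [-0.016  0.016 -1.   ] j [-0.7   0.36  0.53  1.82 -0.23  1.04 -0.08]
```

Call:
move_arm(gripper=[105, 105, 105, 105, 105], slide=[[-0.25, -1.2, -1], [-0.25, -1, -1], [0, 0, -1], [0, 0, 0], [0, 0, 0]], rotation=[[-0.4, -0.4, -1], [-0.4, -0.4, -0.7], [0, 0, 0], [0, 0, 0], [0, 0, 0]])

```text
time_s: 12.4
ee_pos: [0.5737, 0.0914, 0.1495]
tool_rot: [0.002, 0.721, 0.692, 0.003]
force: [-0.1, 0.7, 0.4]
grip_width: 0.585
```

```bash
python3 st.py
```

```text
t 12.4 p [0.5737 0.0914 0.1495] F [-0.1  0.7  0.4] w 0.585 yaw(y) -2.4 z [ 0.007  0.001 -1.   ] j [-0.68  0.37  0.54  1.87 -0.23  0.96 -0.08]
```

Call:
move_arm(gripper=[105, 105, 105, 105, 105], slide=[[-0.4, 0.1, -1.5], [0, 0, -2.5], [0, 0, -2], [0, 0, 0], [0, 0, 0]], rotation=[[0, 0.4, 0], [0, 0, 0], [0, 0, 0], [0, 0, 0], [0, 0, 0]])

```text
time_s: 12.9
ee_pos: [0.5713, 0.0932, 0.0881]
tool_rot: [-0.0, 0.722, 0.692, 0.002]
force: [0.4, -0.1, 0.7]
grip_width: 0.588
```

Run:
```python
from st import *
s,R=st()
c=env.capture('side')
z=cv2.resize(c[125:225,290:390],(600,600),interpolation=cv2.INTER_CUBIC);z=cv2.convertScaleAbs(z,alpha=1.5);cv2.imwrite('pics/z22.png',z)
```

```text
t 12.9 p [0.5713 0.0932 0.0881] F [ 0.4 -0.1  0.7] w 0.588 yaw(y) -2.4 z [ 0.003  0.004 -1.   ] j [-0.65  0.46  0.51  1.91 -0.29  0.85 -0.03]
t 12.9 p [0.5713 0.0932 0.0881] F [ 0.4 -0.1  0.7] w 0.588 yaw(y) -2.4 z [ 0.003  0.004 -1.   ] j [-0.65  0.46  0.51  1.91 -0.29  0.85 -0.03]
```

View pics/z22.png

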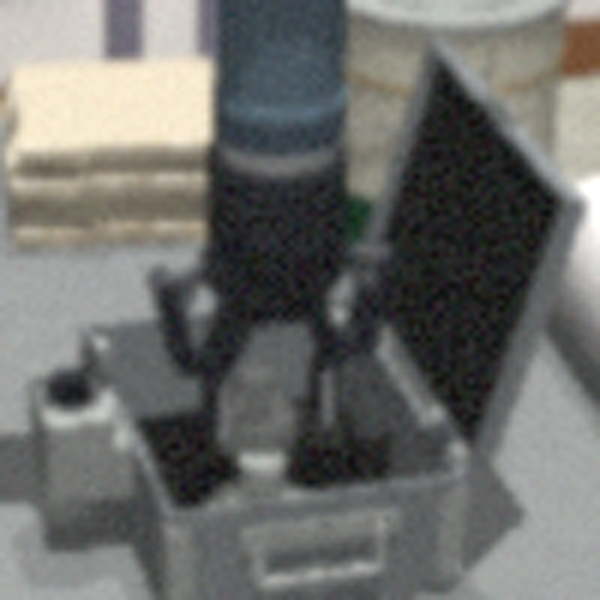

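Call:
move_arm(gripper=[105, 105, 105, 105, 105], slide=[[-0.2, -0.05, -1.2], [0, 0, -1.2], [0, 0, -1.0], [0, 0, -0.4], [0, 0, 0]], rotation=[[0, 0, 0], [0, 0, 0], [0, 0, 0], [0, 0, 0], [0, 0, 0]])

```text
time_s: 13.45
ee_pos: [0.5704, 0.0935, 0.049]
tool_rot: [0.0, 0.721, 0.693, 0.004]
force: [0.1, -0.3, -0.5]
grip_width: 0.585
```

Run:
```python
from st import *
s,R=st()
c=env.capture('side')
z=cv2.resize(c[125:225,290:390],(600,600),interpolation=cv2.INTER_CUBIC);z=cv2.convertScaleAbs(z,alpha=1.5);cv2.imwrite('pics/z23.png',z)
```

```text
t 13.45 p [0.5704 0.0935 0.049 ] F [ 0.1 -0.3 -0.5] w 0.585 yaw(y) -2.3 z [ 0.007  0.005 -1.   ] j [-0.62  0.51  0.48  1.92 -0.33  0.77  0.  ]
t 13.45 p [0.5704 0.0935 0.049 ] F [ 0.1 -0.3 -0.5] w 0.585 yaw(y) -2.3 z [ 0.007  0.005 -1.   ] j [-0.62  0.51  0.48  1.92 -0.33  0.77  0.  ]
```

View pics/z23.png

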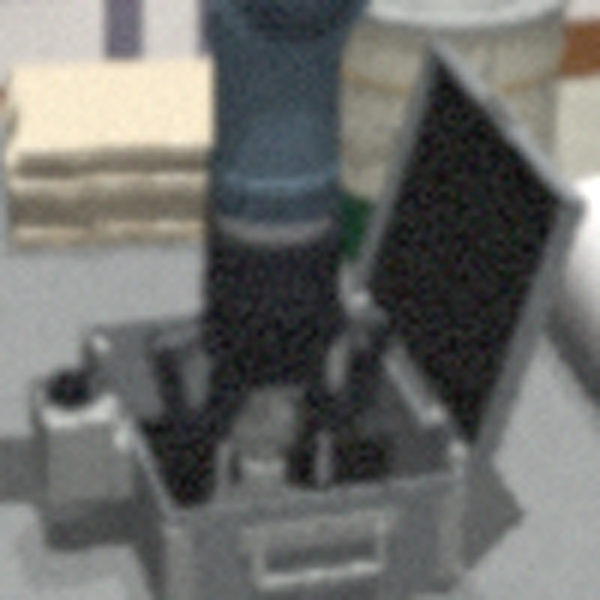

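Call:
move_arm(gripper=[105, 150, 190, 220, 235, 255, 255, 255], slide=[[-0.05, -0.1, -0.4], [0, 0, 0], [0, 0, 0], [0, 0, 0], [0, 0, 0], [0, 0, 0], [0, 0, 0], [0, 0, 0]], rotation=[[0, 0, 0], [0, 0, 0], [0, 0, 0], [0, 0, 0], [0, 0, 0], [0, 0, 0], [0, 0, 0], [0, 0, 0]], squeeze=60)

```text
time_s: 14.3
ee_pos: [0.5697, 0.0925, 0.0458]
tool_rot: [0.0, 0.721, 0.693, 0.004]
force: [-0.5, -0.3, -0.1]
grip_width: 0.282
```

Run:
```python
from st import *
s,R=st()
c=env.capture('side')
z=cv2.resize(c[125:225,290:390],(600,600),interpolation=cv2.INTER_CUBIC);z=cv2.convertScaleAbs(z,alpha=1.5);cv2.imwrite('pics/z24.png',z)
```

```text
t 14.3 p [0.5697 0.0925 0.0458] F [-0.5 -0.3 -0.1] w 0.282 yaw(y) -2.3 z [ 0.006  0.006 -1.   ] j [-0.62  0.52  0.47  1.93 -0.34  0.77  0.01]
t 14.3 p [0.5697 0.0925 0.0458] F [-0.5 -0.3 -0.1] w 0.282 yaw(y) -2.3 z [ 0.006  0.006 -1.   ] j [-0.62  0.52  0.47  1.93 -0.34  0.77  0.01]
```

View pics/z24.png

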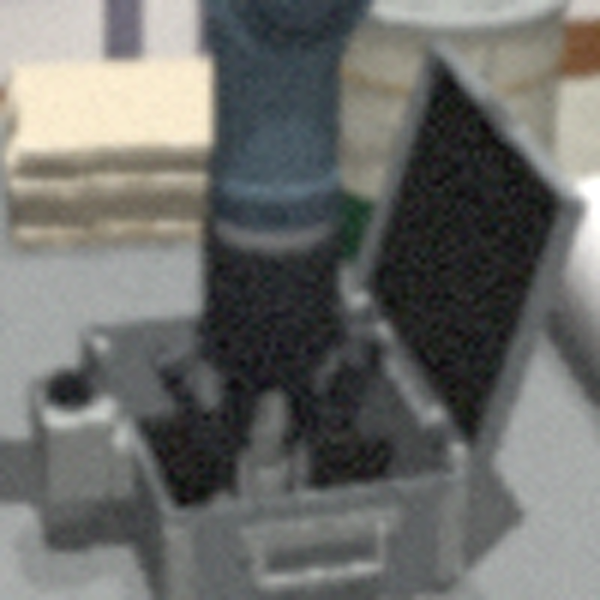

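Call:
move_arm(gripper=[255, 255, 255, 255, 255], slide=[[0, 0, 0.5], [0, 0, 1], [0, 0, 1.5], [0, 0, 1], [0, 0, 0]], rotation=[[0, 0, 0], [0, 0, 0], [0, 0, 0], [0, 0, 0], [0, 0, 0]])

```text
time_s: 14.85
ee_pos: [0.5655, 0.0917, 0.0855]
tool_rot: [-0.002, 0.721, 0.693, 0.001]
force: [1.3, -0.6, -6.4]
grip_width: 0.285
```

Run:
```python
from st import *
s,R=st()
c=env.capture('side')
z=cv2.resize(c[125:225,290:390],(600,600),interpolation=cv2.INTER_CUBIC);z=cv2.convertScaleAbs(z,alpha=1.5);cv2.imwrite('pics/z25.png',z)
```

```text
t 14.85 p [0.5655 0.0917 0.0855] F [ 1.3 -0.6 -6.4] w 0.285 yaw(y) -2.3 z [-0.001  0.004 -1.   ] j [-0.65  0.45  0.51  1.92 -0.29  0.84 -0.03]
t 14.85 p [0.5655 0.0917 0.0855] F [ 1.3 -0.6 -6.4] w 0.285 yaw(y) -2.3 z [-0.001  0.004 -1.   ] j [-0.65  0.45  0.51  1.92 -0.29  0.84 -0.03]
```

View pics/z25.png

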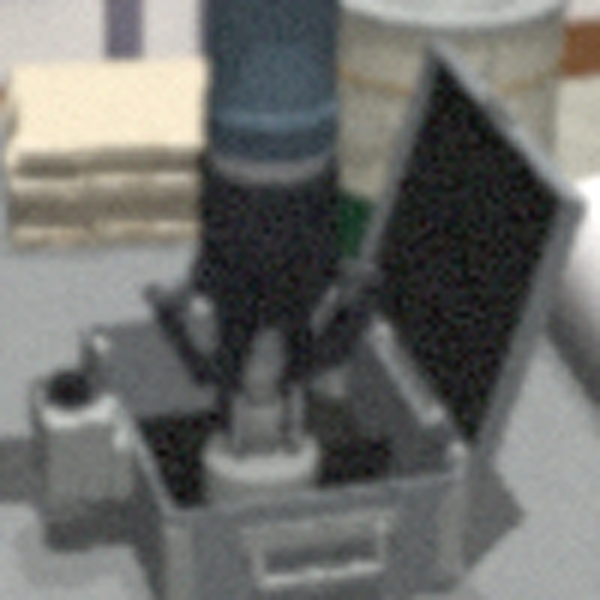

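Call:
move_arm(gripper=[255, 255, 255, 255, 255, 255, 255, 255], slide=[[0, 0, 1.5], [0, 0, 2], [0, 0, 2], [0, -0.5, 2], [0.3, -1.5, 1.5], [0.6, -2.5, 0.5], [0.7, -3, 0], [0.7, -3, 0]], rotation=[[0, 0, 0], [0, 0, 0], [0, 0, 0], [0, 0, 0], [0, 0, 0], [0, 0, 0], [0, 0, 0], [0, 0, 0]])

```text
time_s: 15.7
ee_pos: [0.585, -0.0079, 0.1877]
tool_rot: [-0.005, 0.717, 0.697, 0.001]
force: [1.2, -0.3, -6.2]
grip_width: 0.282
```

```bash
python3 st.py
```

```text
t 15.7 p [ 0.585  -0.0079  0.1877] F [ 1.2 -0.3 -6.2] w 0.282 yaw(y) -1.6 z [-0.005  0.009 -1.   ] j [-0.54  0.35  0.59  1.82 -0.23  1.05  0.11]
```

Call:
move_arm(gripper=[255, 255, 255, 255, 255, 255, 255, 255], slide=[[0.9, -3, 0], [0.9, -3, 0], [0.9, -3, 0], [0.9, -3, 0], [0.9, -3, 0], [0.9, -2.5, 0], [0.5, -1.5, 0], [0, 0, 0]], rotation=[[0, 0, 0], [0, 0, 0], [0, 0, 0], [0, 0, 0], [0, 0, 0], [0, 0, 0], [0, 0, 0], [0, 0, 0]])

```text
time_s: 16.5
ee_pos: [0.6419, -0.2128, 0.1924]
tool_rot: [-0.004, 0.72, 0.694, -0.001]
force: [-0.8, 0.1, -5.5]
grip_width: 0.283
```

```bash
python3 st.py
```

```text
t 16.5 p [ 0.6419 -0.2128  0.1924] F [-0.8  0.1 -5.5] w 0.283 yaw(y) -2.0 z [-0.006  0.005 -1.   ] j [-0.19  0.53  0.62  1.58 -0.33  1.14  0.47]
```

Call:
move_arm(gripper=[255, 255, 255, 255, 255, 255], slide=[[0.6, -2, 0], [0.5, -2, -1], [0, -0.3, -2], [0, 0, -2], [0, 0, -1], [0, 0, 0]], rotation=[[0, 0, 0], [0, 0, 0], [0, 0, 0], [0, 0, 0], [0, 0, 0], [0, 0, 0]])

```text
time_s: 17.1
ee_pos: [0.6539, -0.2437, 0.1307]
tool_rot: [-0.01, 0.716, 0.698, 0.003]
force: [-0.4, 0.5, -6.9]
grip_width: 0.282
```

```bash
python3 st.py
```

```text
t 17.1 p [ 0.6539 -0.2437  0.1307] F [-0.4  0.5 -6.9] w 0.282 yaw(y) -1.4 z [-0.01   0.018 -1.   ] j [-0.1   0.64  0.58  1.56 -0.4   1.08  0.56]
```

Call:
move_arm(gripper=[255, 255, 255, 255, 255, 255], slide=[[0.2, -1.2, 0], [0, -0.4, -1], [0, 0, -1], [0, 0, -1], [0, 0, 0], [0, 0, 0]], rotation=[[-0.5, -0.3, 0], [-0.5, -0.3, 0], [0, 0, 0], [0, 0, 0], [0, 0, 0], [0, 0, 0]])

```text
time_s: 17.7
ee_pos: [0.6582, -0.2584, 0.1009]
tool_rot: [0.002, 0.715, 0.699, 0.002]
force: [0.4, -0.4, -7.1]
grip_width: 0.282
```

Run:
```python
from st import *
s,R=st()
c=env.capture('side')
z=cv2.resize(c[200:330,340:470],(600,600),interpolation=cv2.INTER_CUBIC);z=cv2.convertScaleAbs(z,alpha=1.3);cv2.imwrite('pics/z26.png',z)
```

```text
t 17.7 p [ 0.6582 -0.2584  0.1009] F [ 0.4 -0.4 -7.1] w 0.282 yaw(y) -1.2 z [ 0.005  0.    -1.   ] j [-0.08  0.68  0.57  1.57 -0.41  1.02  0.58]
t 17.7 p [ 0.6582 -0.2584  0.1009] F [ 0.4 -0.4 -7.1] w 0.282 yaw(y) -1.2 z [ 0.005  0.    -1.   ] j [-0.08  0.68  0.57  1.57 -0.41  1.02  0.58]
```

View pics/z26.png

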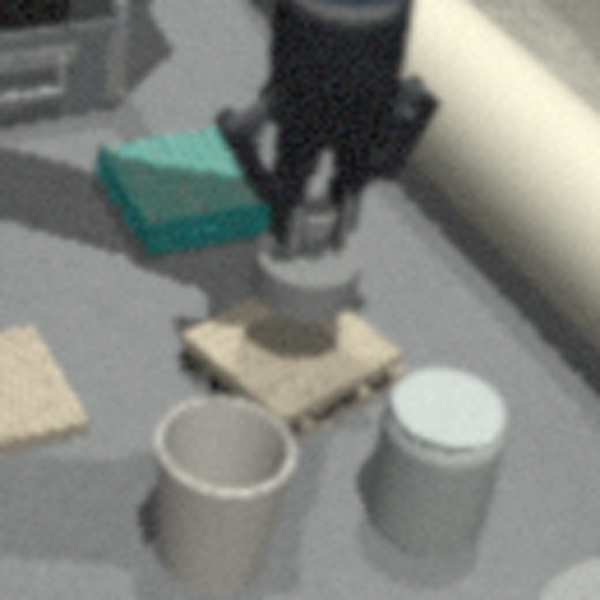

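Call:
move_arm(gripper=[255, 255, 255, 255, 255, 255], slide=[[-0.2, -0.2, -0.7], [0, 0, -0.7], [0, 0, -0.6], [0, 0, -0.3], [0, 0, 0], [0, 0, 0]], rotation=[[0, 0.2, 0], [0, 0, 0], [0, 0, 0], [0, 0, 0], [0, 0, 0], [0, 0, 0]])

```text
time_s: 18.35
ee_pos: [0.6562, -0.2603, 0.0761]
tool_rot: [0.0, 0.715, 0.7, 0.001]
force: [-0.7, -0.6, -6.6]
grip_width: 0.282
```

```bash
python3 st.py
```

```text
t 18.35 p [ 0.6562 -0.2603  0.0761] F [-0.7 -0.6 -6.6] w 0.282 yaw(y) -1.2 z [ 0.001  0.    -1.   ] j [-0.07  0.71  0.56  1.58 -0.43  0.98  0.6 ]
```

Centred and level over the pair. I'll lower it gently from here, in small steps.

Call:
move_arm(gripper=[255, 255, 255, 255, 255], slide=[[0, 0, -0.3], [0, 0, -0.3], [0, 0, -0.2], [0, 0, -0.1], [0, 0, 0]], rotation=[[0, 0, 0], [0, 0, 0], [0, 0, 0], [0, 0, 0], [0, 0, 0]])

```text
time_s: 18.85
ee_pos: [0.6569, -0.2603, 0.0671]
tool_rot: [0.001, 0.714, 0.7, 0.001]
force: [-0.5, -0.6, -6.5]
grip_width: 0.286
```

Call:
move_arm(gripper=[255, 255], slide=[[0, 0, -0.15], [0, 0, 0]], rotation=[[0, 0, 0], [0, 0, 0]])

```text
time_s: 19.05
ee_pos: [0.657, -0.2603, 0.0656]
tool_rot: [0.001, 0.714, 0.7, 0.001]
force: [0.7, -0.1, -6.6]
grip_width: 0.281
```

Call:
move_arm(gripper=[255, 255], slide=[[0, 0, -0.15], [0, 0, 0]], rotation=[[0, 0, 0], [0, 0, 0]])

```text
time_s: 19.25
ee_pos: [0.6571, -0.2604, 0.0641]
tool_rot: [0.001, 0.714, 0.7, 0.001]
force: [0.1, 0.5, -6.6]
grip_width: 0.279
```

Call:
move_arm(gripper=[255, 255], slide=[[0, 0, -0.15], [0, 0, 0]], rotation=[[0, 0, 0], [0, 0, 0]])

```text
time_s: 19.45
ee_pos: [0.6572, -0.2604, 0.0626]
tool_rot: [0.001, 0.714, 0.7, 0.001]
force: [0.1, -0.7, -6.3]
grip_width: 0.282
```

Call:
move_arm(gripper=[255, 255], slide=[[0, 0, -0.1], [0, 0, 0]], rotation=[[0, 0, 0], [0, 0, 0]])

```text
time_s: 19.65
ee_pos: [0.6575, -0.2609, 0.0621]
tool_rot: [0.002, 0.714, 0.7, 0.001]
force: [-0.8, 0.0, -5.8]
grip_width: 0.28
```

Call:
move_arm(gripper=[255, 255], slide=[[0, 0, -0.1], [0, 0, 0]], rotation=[[0, 0, 0], [0, 0, 0]])

```text
time_s: 19.85
ee_pos: [0.6577, -0.2612, 0.062]
tool_rot: [0.002, 0.714, 0.7, 0.001]
force: [-0.4, 0.4, -6.4]
grip_width: 0.279
```

Call:
move_arm(gripper=[255, 255], slide=[[0, 0, -0.1], [0, 0, 0]], rotation=[[0, 0, 0], [0, 0, 0]])

```text
time_s: 20.05
ee_pos: [0.6578, -0.2614, 0.0619]
tool_rot: [0.002, 0.715, 0.7, 0.002]
force: [-0.7, 0.2, -5.9]
grip_width: 0.285
```

Run:
```python
from st import *
s,R=st()
c=env.capture('side')
z=cv2.resize(c[200:330,340:470],(600,600),interpolation=cv2.INTER_CUBIC);z=cv2.convertScaleAbs(z,alpha=1.3);cv2.imwrite('pics/z27.png',z)
```

```text
t 20.05 p [ 0.6578 -0.2614  0.0619] F [-0.7  0.2 -5.9] w 0.285 yaw(y) -1.2 z [ 0.005 -0.001 -1.   ] j [-0.06  0.72  0.55  1.58 -0.44  0.96  0.61]
t 20.05 p [ 0.6578 -0.2614  0.0619] F [-0.7  0.2 -5.9] w 0.285 yaw(y) -1.2 z [ 0.005 -0.001 -1.   ] j [-0.06  0.72  0.55  1.58 -0.44  0.96  0.61]
```

View pics/z27.png

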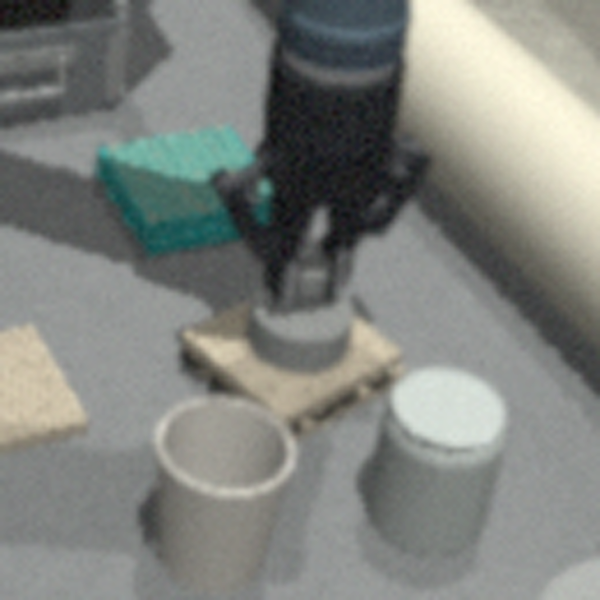

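Call:
move_arm(gripper=[255, 255], slide=[[0, 0, -0.2], [0, 0, -0.1]], rotation=[[0, 0, 0], [0, 0, 0]])

```text
time_s: 20.3
ee_pos: [0.6579, -0.2613, 0.0619]
tool_rot: [0.001, 0.714, 0.7, 0.002]
force: [-1.8, 1.1, -0.7]
grip_width: 0.283
```

Call:
move_arm(gripper=[195, 185, 175, 160, 140, 125, 115, 110], slide=[[0, 0, 0], [0, 0, 0], [0, 0, 0], [0, 0, 0], [0, 0, 0], [0, 0, 0], [0, 0, 0], [0, 0, 0]], rotation=[[0, 0, 0], [0, 0, 0], [0, 0, 0], [0, 0, 0], [0, 0, 0], [0, 0, 0], [0, 0, 0], [0, 0, 0]])

```text
time_s: 21.1
ee_pos: [0.6634, -0.264, 0.0654]
tool_rot: [0.008, 0.714, 0.7, 0.004]
force: [-0.0, 0.2, -0.6]
grip_width: 0.569
```

Run:
```python
from st import *
s,R=st()
c=env.capture('side')
z=cv2.resize(c[200:330,340:470],(600,600),interpolation=cv2.INTER_CUBIC);z=cv2.convertScaleAbs(z,alpha=1.3);cv2.imwrite('pics/z28.png',z)
```

```text
t 21.1 p [ 0.6634 -0.264   0.0654] F [-0.   0.2 -0.6] w 0.569 yaw(y) -1.2 z [ 0.017 -0.005 -1.   ] j [-0.06  0.72  0.55  1.57 -0.44  0.95  0.61]
t 21.1 p [ 0.6634 -0.264   0.0654] F [-0.   0.2 -0.6] w 0.569 yaw(y) -1.2 z [ 0.017 -0.005 -1.   ] j [-0.06  0.72  0.55  1.57 -0.44  0.95  0.61]
```

View pics/z28.png

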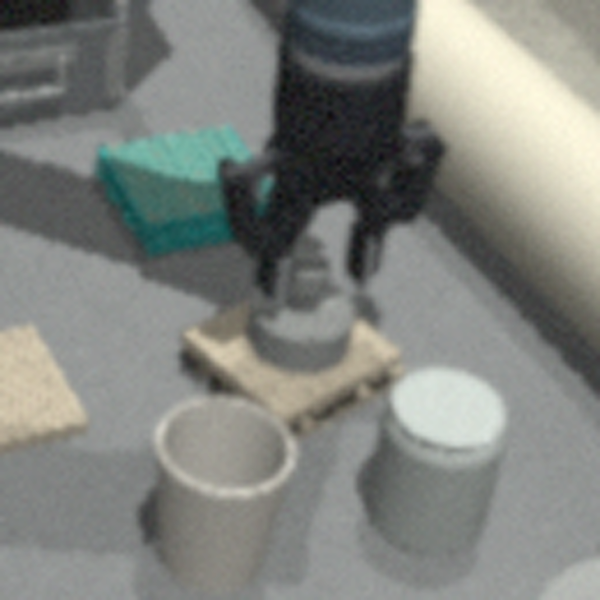

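Call:
move_arm(gripper=[90, 90, 90, 90, 90, 90, 90], slide=[[-0.3, 0.2, 0.3], [0, 0, 1], [0, 0, 2], [0, 0, 3], [0, 0, 4], [0, 0, 4], [0, 0, 2]], rotation=[[0, 0, 0], [0, 0, 0], [0, 0, 0], [0, 0, 0], [0, 0, 0], [0, 0, 0], [0, 0, 0]])

```text
time_s: 21.85
ee_pos: [0.6552, -0.2598, 0.2321]
tool_rot: [0.003, 0.715, 0.699, 0.002]
force: [-0.1, 0.2, 0.5]
grip_width: 0.646
```

Call:
move_arm(gripper=[90, 90, 90, 90, 90, 90, 90, 90], slide=[[-2, 0, 2], [-3, 1, 0], [-3, 2, 0], [-3, 3, 0], [-3, 3, 0], [-2, 3, 0], [0, 3, 0], [0, 0, 0]], rotation=[[0, 0, 0], [0, 0, 0], [0, 0, 0], [0, 0, 0], [0, 0, 0], [0, 0, 0], [0, 0, 0], [0, 0, 0]])

```text
time_s: 22.65
ee_pos: [0.4907, -0.1108, 0.2658]
tool_rot: [0.011, 0.717, 0.697, 0.009]
force: [1.0, 0.8, -0.6]
grip_width: 0.651
```

Run:
```python
from st import *
s,R=st()
for n in("side","top"): cv2.imwrite(f"pics/{n}30.png",env.capture(n))
```

```text
t 22.65 p [ 0.4907 -0.1108  0.2658] F [ 1.   0.8 -0.6] w 0.651 yaw(y) -1.6 z [ 0.029 -0.004 -1.   ] j [-0.48  0.04  0.64  1.95 -0.03  1.13  0.15]
t 22.65 p [ 0.4907 -0.1108  0.2658] F [ 1.   0.8 -0.6] w 0.651 yaw(y) -1.6 z [ 0.029 -0.004 -1.   ] j [-0.48  0.04  0.64  1.95 -0.03  1.13  0.15]
```

View pics/top30.png

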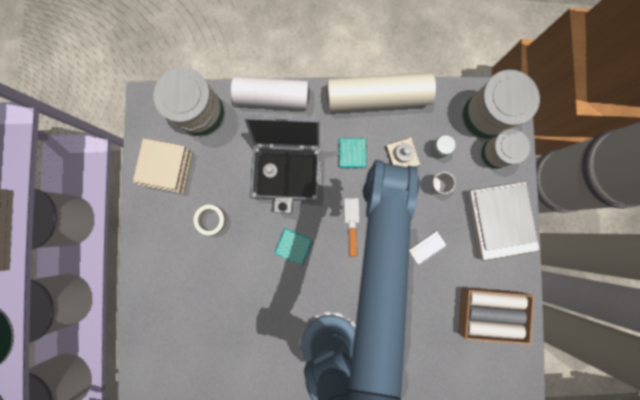

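View pics/side30.png

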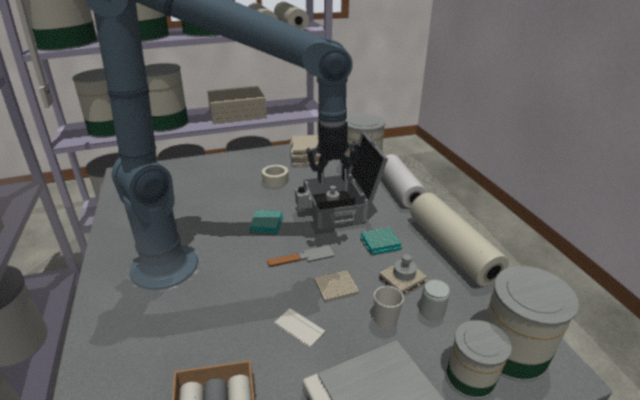

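Run:
```python
from h import *
for f in('pics/top0.png','pics/top30.png'):
    t=cv2.imread(f);hsv=cv2.cvtColor(t,cv2.COLOR_BGR2HSV)
    m=((hsv[...,1]>35)&(hsv[...,0]<40)&(hsv[...,2]>115)).astype(np.uint8); m[:130]=0;m[180:]=0;m[:,:380]=0;m[:,425:]=0
    pts=np.argwhere(m)[:,::-1].astype(np.float32); r=cv2.minAreaRect(pts); print(r, onz('top',r[0],.026), onz('top',r[0],.026)[:2])
t=cv2.imread('pics/top30.png')
P=onz('top',cv2.minAreaRect(pts)[0],.026)
print('expected foot-top px',proj('top',[P[0],P[1],.054]),'expected knob',proj('top',[P[0],P[1],.088]))
g=t[130:180,380:425];cv2.imwrite('pics/z30.png',cv2.resize(g,None,fx=12,fy=12,interpolation=cv2.INTER_CUBIC))
# lid: edge corners triangulate from side/top
```

```text
((402.6500244140625, 154.4499969482422), (27.828041076660156, 25.61444854736328), 71.56504821777344) [ 0.6559703 -0.2598765  0.026    ] [ 0.6559703 -0.2598765]
((402.0541076660156, 153.58816528320312), (25.847108840942383, 25.94748306274414), 72.47443389892578) [ 0.65904546 -0.25787375  0.026     ] [ 0.65904546 -0.25787375]
expected foot-top px [[403.80902356 151.89876614]] expected knob [[406.0478713  149.74328702]]
```

View pics/z30.png

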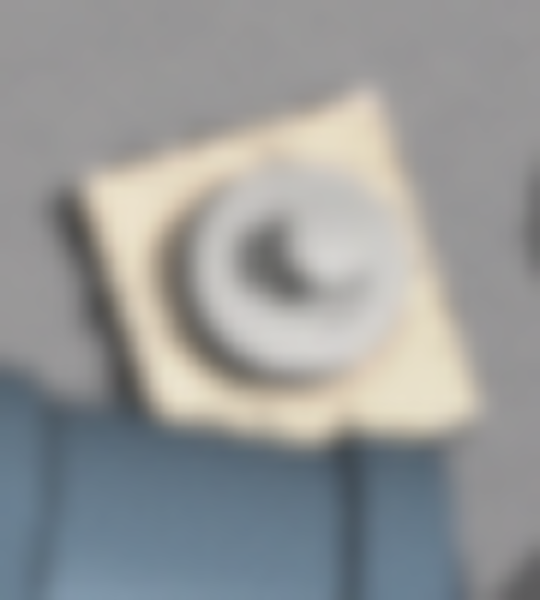

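Call:
move_arm(gripper=[90, 90, 90, 90, 90, 90, 90, 90], slide=[[-1, 3, 1], [-1, 4, 1], [-1, 4, 0], [-1, 4, 0], [-1, 4, 0], [0, 4, 0], [0, 2, 0], [0, 0, 0]], rotation=[[0, 0, 0], [0, 0, 0], [0, 0, 0], [0, 0, 0], [0, 0, 0], [0, 0, 0], [0, 0, 0], [0, 0, 0]])

```text
time_s: 23.55
ee_pos: [0.4435, 0.1274, 0.2914]
tool_rot: [0.017, 0.73, 0.684, 0.011]
force: [-0.0, -0.0, -1.3]
grip_width: 0.646
```

Run:
```python
from st import *
s,R=st()
for n in("side","top"): cv2.imwrite(f"pics/{n}31.png",env.capture(n))
for f in('pics/top0.png','pics/top31.png'):
    t=cv2.imread(f);hsv=cv2.cvtColor(t,cv2.COLOR_BGR2HSV)
    m=((hsv[...,1]>35)&(hsv[...,0]<40)&(hsv[...,2]>115)).astype(np.uint8); m[:130]=0;m[180:]=0;m[:,:380]=0;m[:,425:]=0
    pts=np.argwhere(m)[:,::-1].astype(np.float32); r=cv2.minAreaRect(pts); print(r, onz('top',r[0],.026))
P=onz('top',r[0],.026)
print('expected foot-top px',proj('top',[P[0],P[1],.054]),'expected knob',proj('top',[P[0],P[1],.088]))
t=cv2.imread('pics/top31.png');c=cv2.imread('pics/side31.png');g=t[130:180,380:430]
cv2.imwrite('pics/z31.png',np.hstack([cv2.resize(g,(400,400),interpolation=cv2.INTER_CUBIC),cv2.resize(c[245:300,375:430],(400,400),interpolation=cv2.INTER_CUBIC)]))
a=cv2.imread('pics/top0.png');d=cv2.absdiff(cv2.GaussianBlur(a,(3,3),0),cv2.GaussianBlur(t,(3,3),0));cv2.imwrite('pics/d31.png',cv2.convertScaleAbs(d,alpha=4))
```

```text
t 23.55 p [0.4435 0.1274 0.2914] F [-0.  -0.  -1.3] w 0.646 yaw(y) -3.7 z [ 0.039 -0.01  -0.999] j [-0.73 -0.07  0.33  1.99  0.05  1.19 -0.48]
t 23.55 p [0.4435 0.1274 0.2914] F [-0.  -0.  -1.3] w 0.646 yaw(y) -3.7 z [ 0.039 -0.01  -0.999] j [-0.73 -0.07  0.33  1.99  0.05  1.19 -0.48]
((402.6500244140625, 154.4499969482422), (27.828041076660156, 25.61444854736328), 71.56504821777344) [ 0.6559703 -0.2598765  0.026    ]
((402.48486328125, 154.45213317871094), (27.754270553588867, 25.64635467529297), 72.47443389892578) [ 0.6559671  -0.25929662  0.026     ]
expected foot-top px [[404.24982102 152.78168485]] expected knob [[406.5015087  150.65035639]]
```

View pics/z31.png

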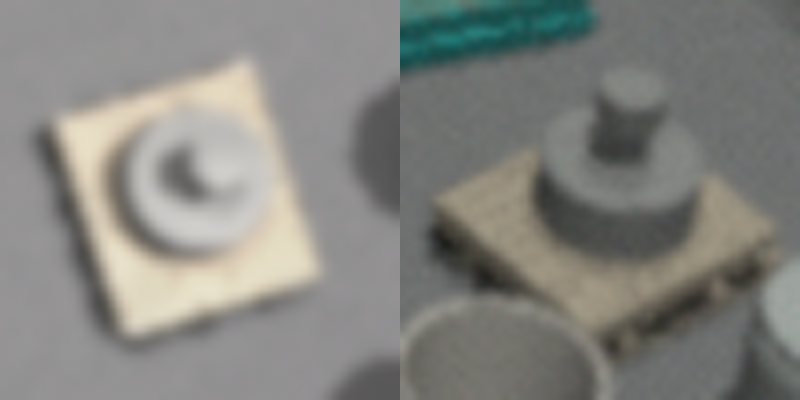

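View pics/d31.png

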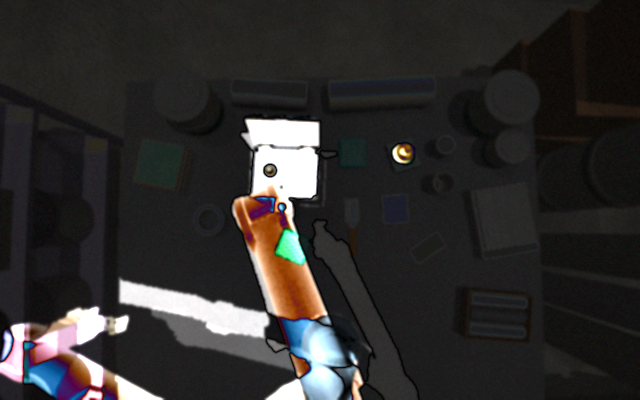

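View pics/side31.png

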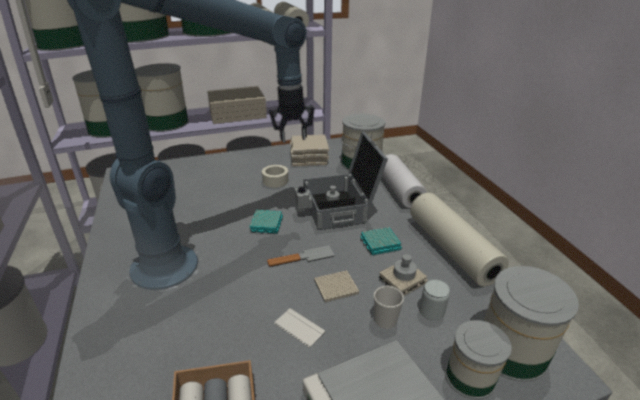

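Run:
```python
from h import *
print(env.hand_in()); s=env.read_state(); print(s['time_s'],s['ee_pos'])
```

```text
the job is handed in; nothing more can be done
None
the job is handed in; nothing more can be done
```

I opened the case under the hand, set the larger weight on the middle of the glued pair and handed the job in, at about 23.6 s on the robot's clock.

- **Lid:** I pressed the catch button with the front finger while the rear finger stood just over the lid. I then let the lid up under the rear finger to its stop, at roughly 0.5–0.7 rad/s. It stayed open after I let go.
- **Weight:** I gripped the larger weight by its knob; the wrist read about 6.5 N once it was lifted. I lowered it in 1–2 mm steps until the pair carried it, then released it slowly and backed away.

**Last checks (camera images before and after):**
- The pair moved less than about 1 mm.
- The weight stands upright, about 2 mm from the pair's centre.
- The small weight is standing in the case, the lid is open, and the before/after image comparison shows no bystander shifted. The robot arm still hid the area around the front turquoise look-alike in the top view, though it looked in place from the side.

**Less certain:**
- I did not measure the final lid angle separately. The last picture and the hand's position at the stop both show it fully open.
- Pressing the button took about 10 N. It peaked near 20 N while I tilted the hand to raise the lid clear of the bolt. That load was on the fingertip, not the gripper body.

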